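# Open the oil canister's locking filler cap

## Task

Open the steel oil canister so that it can be refilled: fold the cap's flip tab fully upright, press the cap down against its springy seal just firmly enough to free it, turn it anticlockwise by the tab until you feel it spring up free (neither jam it down nor tug at it while it still holds), lift it out and set it gently, right way up, in the middle of the saucer lying flat on the shelf. Do not shift or tip the canister, and leave the other kitchen things where they are.

Things in the scene. Friction and masses are not known exactly. Their poses are not given: they have to be found in the camera images.
- canister: Squat stainless steel oil canister standing upright, 160 mm across, 148 mm high to the shoulder, about 3 kg, loose on the shelf. Carrying loops on its +y and -y sides reach 99 mm from the axis, 110 mm up. A round filler neck rises in the middle to 200 mm. Origin: centre of its underside, z up.
- mouth (a point): Centre of the filler neck's rim, 200 mm above the canister's underside, axes as the canister. Neck 76 mm across outside, 68 mm inside. From the locked place anticlockwise (seen from above) the cap's lugs pass under ledges to a gap 7 degrees wider than a lug, where the cap lifts out; ledges follow again. The gap's middle comes after 51 to 80 degrees, different each time and hidden: feel for it.
- lock_notch (a point): On the canister, between two upright posts 15 mm apart that stand outside the neck on its -x side, 40 to 48 mm from the axis, tops at 211 mm (this point: 44 mm out, 205 mm up). The folded tab's nose sits between them and locks the cap against turning.
- cap: Round steel filler cap, 180 g, in the neck. Origin on its axis at the underside of its plug (179 mm above the canister's underside when locked), z up; same yaw as the canister when locked. Plug 54 mm across, 0 to 26 mm up; knurled disc 77 mm across, 26 to 33 mm up; it meets the rim if the cap is pushed down 5 mm, which is too far.
- lug (a point): Top of one of the cap's two bayonet lugs at the plug's foot, on its +x and -x sides, reaching 32 mm from the axis. Locked, they sit in pockets 2.5 mm deep, open below: the cap must be pushed down about 3 mm and kept down until it has turned 20 degrees; then ease the push so that it rides lightly under the ledges. The lugs clear the rim when the cap is raised by 35 mm.
- seal_foot (a point): Underside of the flat spring-loaded rubber seal, 50 mm across, 9 mm under the cap's plug (10 mm unloaded); the cap stands on it when set down. It pushes up with 3 N when locked, 3 N more per mm: 9 N of push frees the lugs, 16 N puts the disc on the rim. Under the ledges they take up its push; in the gap it springs the cap up against the hand with 8 to 10 N. All contact forces of cap on neck must sum to under 35 N.
- tab (a joint): Angle of the flip tab in rad: 0 folded flat over the cap, 1.57 upright, stop at 1.62. It is stiff (0.05 N m) and stays where it is left; swing it with a light pinch (under 10 N), a hard one binds and wrenches the cap. Its hinge line runs along the cap's y axis, across the cap's axis, 39.5 mm above the cap's origin.
- tab_grip (a point): Middle of the flip tab, 24 mm from its hinge. Steel plate 24 mm wide along the hinge, 9 mm thick, 37 mm long, then a 10 mm wide nose to 47 mm, its end turned down. Folded it points to the cap's -x side, 2 to 11 mm above the disc; its sides can be pinched from above. Upright it stands on the cap's axis as the handle. Axes: y along the hinge; folded, x and z as the cap; upright, x points down.
- saucer: White porcelain saucer lying flat on the shelf, 150 mm across, 18 mm high, its flat middle 5 mm thick, 170 g, loose. Origin: centre of its underside, z up. It is the only one lying on the shelf; two more stand in the drainer.
- clamp_jar: Glass jar with clamp-top lid, 92 mm across, 130 mm high; bystander. Origin: centre of its underside.
- tea_glass: Empty tea glass, 66 mm across, 85 mm high; bystander. Origin: centre of its underside.
- tea_spoon: Steel spoon, 140 mm long; bystander.
- ice_tray: Stainless ice cube tray, 110 x 270 x 35 mm, lever on top to 54 mm; bystander. Origin: centre of its underside.
- colander: Steel colander, 200 mm across, 105 mm high; bystander. Origin: centre of its underside.
Mind the look-alikes: they are no part of the job. What is shaped like the cap but orange or pink is not meant.

How it is judged:
By the outcome, as a careful person would: the job done as asked, in the order asked, and still so for the second after the job is handed in, with the robot touching nothing.
It also fails if it takes over 72 s, if anything falls off the work surface, if the arm or the gripper's body presses on something with over 40 N, if the wrist force passes 120 N, or if a joint passes its speed limit or range.

## Robot

A 6-joint arm with a two-finger parallel gripper is mounted at the origin on the work surface. World frame = base frame: x ahead of the robot, y to its left, z up, the work surface at z = 0. Lengths are in m, angles in rad, forces in N, time in s.
With the tool pointing down it reaches from about 0.325 to 0.85 m from the base axis. Payload 15.5 kg.
Tool frame: the origin (TCP) lies midway between the tips of the shut fingers; the grasp point (between the pads) lies 19 mm behind it (robot.pinch_z is the x of the grasp point in the tool frame, in m); x points along the fingers, y is the direction in which the jaws open and shut, and the axes are right-handed (so a half turn about x gives the same grasp; the last joint's range is limited). The gripper opens to 91 mm and grips with 3 to 60 N. Pads are 32 mm wide; open, the fingers measure 118 mm over their backs; the gripper's body (76 mm by 178 mm) begins 60 mm behind the grasp point.
Start: joints at [-1.403, 0.494, 1.345, -0, 1.302, -0.096], TCP at [0.163, -0.603, 0.214] pointing down, gripper open.
Joint ranges: [-2.91, 2.91], [-0.82, 2.16], [0.22, 2.67], [-1.22, 4.37], [0.12, 2.79], [-3.08, 3.08]. Speed limits (rad/s): [1.89, 1.89, 2.57, 3.01, 3.01, 3.01].

## Interface

Orientations are given as a unit quaternion [w, x, y, z].
In Python, from cell import robot gives the robot as it stands.
- The arm moves only by the tool jog_arm, never from a script. Its argument "moves" is one flat list of numbers, 6 for each row, row after row: the shift along the tool's x, y, z in m, then the turn, a rotation vector about the tool's x, y, z in rad. A call has 1 to 20 rows; each row shifts and turns the commanded pose from where the row before left it, along the tool's axes as they then stand; what a row does not reach is not made up. A row lasts 1/10 s, in which the tool goes at most 50 mm and 8.59 degrees, less where a joint would pass 70% of its speed; a pose out of reach is approached as far as the arm can. A call is refused whole if a number of a shift passes 0.05 or a number of a turn 0.15, either way. A call with a gripper value outside its range is refused whole. "claw" is the finger opening in m, from 0 to 0.0912, set as the call begins (left out, the last holds). The fingers move at their own pace and stop on an object; "grip_force" is the grip in N (left out, the last holds). Time passes only in rows, so rows that do not move let the fingers close. It gives the time, the measured TCP pose, the force and the opening at its end, in the units of the state.
- robot.sense(): the state, without advancing time (a new reading comes with each control period).
- robot.capture(name): name is "scene" or "top"; returns the picture (384x512x3 uint8, blue, green, red); there is no depth.
- robot.camera_model(name): a dict with "vfov" (degrees; the focal length in pixels is half the picture's height over the tangent of half this angle, whatever the lens; pixels are square), "cx", "cy" (the principal point, pixels), "R" (3x3) and "t" (3): a world point X has camera coordinates R X + t. Camera axes: x right, y down, z forward; pixel columns grow to the right and rows downward; lengths in m; the calibration is good to about 2 mm. A picture is of the moment at which its call begins. camera_model takes no time and is no camera call.
- robot.hand_in(): hands the job in, once; it reports no verdict.
The state is a dict: "t": time; "joint_pos": joint angles; "dq": joint speeds; "joint_efforts": joint torques, N m; "tool_pos": TCP position; "tcp_rot": TCP orientation; "wrist_force": force on the tool from outside, world axes, zero at the start; "moment": the same for the moment, N m; "opening": finger opening in m.
Only numpy, scipy, OpenCV 4.12 (cv2) and the standard library are available. Lean on these libraries where they do the work, as an engineer would, in place of code of your own. Each camera call takes 0.05 s, during which the arm holds its last target.

## Working session

There is one attempt and no reset: what is moved stays moved. The work goes in short steps, Python scripts to look and compute and a tool call to move; the robot and the scene stay as the last step left them, time stands still between calls to the robot, and variables do not carry over. Pictures are saved under pics/ and viewed, and the job is handed in when it is done.

Besides the shell and the picture viewer there is one more tool, called after "Emit:" as name(argument=value, ...), one argument or row to a line, values as JSON. jog_arm: Moves the arm, as the interface text tells. Its arguments: {"type":"object","properties":{"moves":{"type":"array"},"claw":{"type":"number"},"grip_force":{"type":"number"}},"required":["moves"]}

```bash
ls; mkdir -p pics; python3 - <<'E'
from cell import robot
import cv2,numpy as np
print(robot.sense())
for n in("scene","top"):
    cv2.imwrite(f"pics/{n}0.png",robot.capture(n)); print(n,robot.camera_model(n))
print(robot.pinch_z)
E
```

```text
pics
{'t': 0.0, 'joint_pos': array([-1.40248007e+00,  4.94188501e-01,  1.34611512e+00,  1.84535281e-05,
        1.30248969e+00, -9.55142534e-02]), 'dq': array([-5.41647798e-04,  9.08300832e-04, -2.10270728e-05, -1.07422338e-04,
        4.95519598e-04, -6.10672419e-04]), 'joint_efforts': array([-2.27597113e-03, -8.78864694e+01, -3.81854725e+01,  7.01718475e-02,
        5.27369650e-02, -6.88641967e-05]), 'tool_pos': array([ 0.16292642, -0.60300928,  0.21334038]), 'tcp_rot': array([-0.0925817 , -0.70095423, -0.09343058,  0.70097256]), 'wrist_force': array([ 0.2461148 , -0.36883984,  0.10798174]), 'moment': array([ 0.0244026 , -0.04214546, -0.09055693]), 'opening': 0.09146047932520086}
scene {'vfov': 53.17317231263875, 'cx': 260.091782213004, 'cy': 188.67561805933067, 'R': array([[-0.59708183,  0.80205887,  0.01395922],
       [ 0.68447041,  0.51846502, -0.51253711],
       [-0.4183223 , -0.29647192, -0.8585516 ]]), 't': array([ 0.31392548, -0.31072721,  1.41771791])}
top {'vfov': 55.711373034547314, 'cx': 251.53597755713855, 'cy': 194.416527172058, 'R': array([[ 0.00713633, -0.99996562,  0.0042235 ],
       [-0.99188406, -0.00761471, -0.12691737],
       [ 0.12694517, -0.0032835 , -0.9919043 ]]), 't': array([0.00584719, 0.57488345, 1.09084979])}
-0.0188
```

View pics/scene0.png

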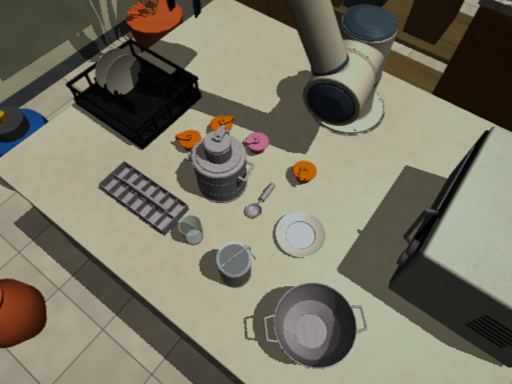

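View pics/top0.png

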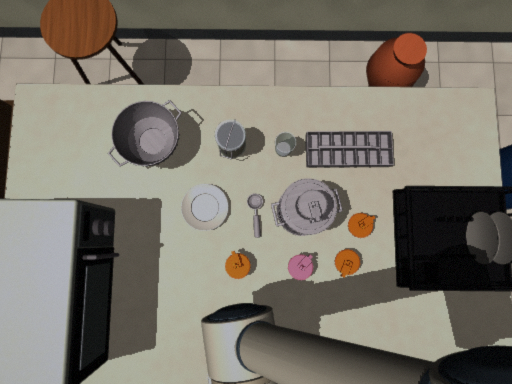

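The scene holds these look-alikes (top-picture pixels):
- **Caps:** steel cap in the canister at (314,208), orange ones at (361,225), (347,261) and (237,264), and a pink one at (301,266).
- **Saucers:** one lying flat at (206,207), and two standing in the drainer at about (490,240).

I choose the steel cap in the canister and the flat saucer. Next is a close crop to check this.

```bash
python3 - <<'E'
import cv2,numpy as np
t=cv2.imread("pics/top0.png");s=cv2.imread("pics/scene0.png")
a=cv2.resize(t[165:250,265:355],None,fx=6,fy=6,interpolation=cv2.INTER_CUBIC)
cv2.imwrite("pics/ct.png",a)
a=cv2.resize(s[115:210,175:265],None,fx=6,fy=6,interpolation=cv2.INTER_CUBIC)
cv2.imwrite("pics/cs.png",a)
a=cv2.resize(t[175:240,170:275],None,fx=6,fy=6,interpolation=cv2.INTER_CUBIC)
cv2.imwrite("pics/csau.png",a)
E
```

```text
(no output)
```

View pics/ct.png

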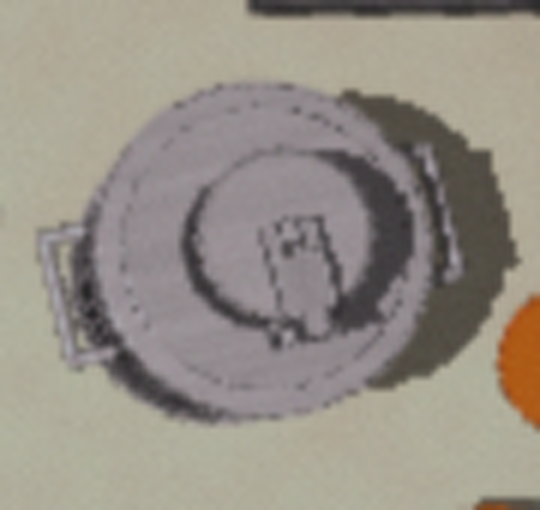

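View pics/cs.png

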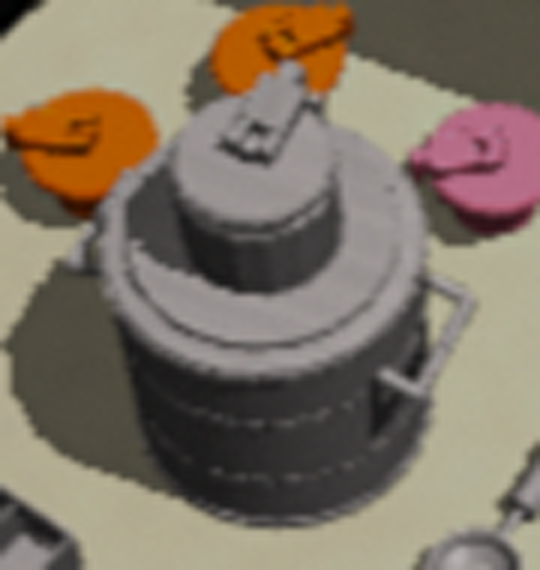

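View pics/csau.png

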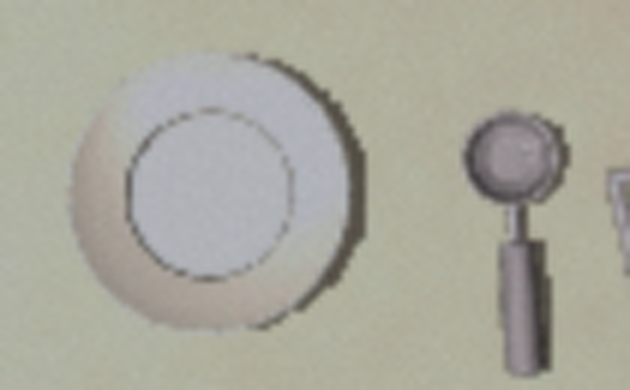

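The crops confirm it. The steel cap is in the neck, with its tab folded and its nose between the posts at about (318,220) in the top picture. The saucer lies flat at about (205,207). Now I'll measure both.

```bash
cat > h.py <<'E'
import cv2,numpy as np
from cell import robot
from scipy.optimize import least_squares
def cam(n):
    m=robot.camera_model(n); f=192/np.tan(np.radians(m['vfov']/2))
    return f,m['cx'],m['cy'],np.array(m['R']),np.array(m['t'])
def proj(n,X):
    f,cx,cy,R,t=cam(n); c=np.atleast_2d(X)@R.T+t
    return np.c_[f*c[:,0]/c[:,2]+cx,f*c[:,1]/c[:,2]+cy]
def cast(n,uv,z):
    f,cx,cy,R,t=cam(n); uv=np.atleast_2d(uv).astype(float)
    d=np.c_[(uv[:,0]-cx)/f,(uv[:,1]-cy)/f,np.ones(len(uv))]@R
    C=-R.T@t; s=(z-C[2])/d[:,2]; return C+d*s[:,None]
def circ(c,r,z,n=180,a0=0,a1=2*np.pi):
    a=np.linspace(a0,a1,n,endpoint=False); return np.c_[c[0]+r*np.cos(a),c[1]+r*np.sin(a),np.full(n,z)]
def edgefit(n,img,c,r,z,tol=.006,it=6,up=4):
    g=cv2.resize(cv2.cvtColor(img,cv2.COLOR_BGR2GRAY),None,fx=up,fy=up,interpolation=cv2.INTER_CUBIC)
    e=cv2.Canny(cv2.GaussianBlur(g,(0,0),2),25,60)
    v,u=np.nonzero(e); P=cast(n,np.c_[(u+.5)/up-.5,(v+.5)/up-.5],z)[:,:2]
    c=np.array(c)
    for i in range(it):
        d=np.linalg.norm(P-c,axis=1)-r; k=abs(d)<tol*(1 if i<3 else .6)
        s=least_squares(lambda p:np.linalg.norm(P[k]-p,axis=1)-r,c,loss='soft_l1',f_scale=.001); c=s.x
    a=np.degrees(np.arctan2(*(P[k]-c).T[::-1]))
    return c,k.sum(),np.std(np.linalg.norm(P[k]-c,axis=1)-r),np.histogram(a,12,(-180,180))[0]
E
python3 - <<'E'
from h import *
T=cv2.imread("pics/top0.png");S=cv2.imread("pics/scene0.png")
g=cast("top",[[265+281/6,165+240/6]],.212)[0,:2]; gs=cast("scene",[[175+255/6,115+158/6]],.212)[0,:2]
print(g,gs)
for z,r in((.212,.0385),(.205,.0385)):
  print("disc top",z,edgefit("top",T,g,r,z)); print("disc scene",edgefit("scene",S,gs,r,z))
g=cast("top",[[206,207]],.018)[0,:2]; gs=cast("scene",[[300,234]],.018)[0,:2]
print("saucer",g,gs,edgefit("top",T,g,.075,.018),edgefit("scene",S,gs,.075,.018))
# tab points
def ct(x,y): return [265+(x+.5)/6-.5,165+(y+.5)/6-.5]
def cs(x,y): return [175+(x+.5)/6-.5,115+(y+.5)/6-.5]
print(cast("top",[ct(293,240),ct(262,228),ct(325,218),ct(282,300),ct(344,290),ct(320,330)],.222))
print(cast("scene",[cs(255,135),cs(292,68),cs(222,142),cs(268,160)],.222))
E
```

```text
[ 0.52575166 -0.14681463] [ 0.53220576 -0.14507806]
disc top 0.212 (array([ 0.52980098, -0.14634878]), np.int64(447), np.float64(0.0014103704241769362), array([25, 38, 30, 32, 35, 38, 34, 37, 59, 42, 39, 38]))
disc scene (array([ 0.53032829, -0.1490978 ]), np.int64(305), np.float64(0.001546773348469632), array([12, 23, 35, 17, 32, 23, 26, 30, 33, 32,  0, 42]))
disc top 0.205 (array([ 0.53053059, -0.14758643]), np.int64(447), np.float64(0.0013979638364792915), array([23, 37, 30, 32, 35, 40, 34, 37, 56, 46, 39, 38]))
disc scene (array([ 0.53376838, -0.1448014 ]), np.int64(195), np.float64(0.0016362801425840862), array([25,  0,  0,  0, 24,  3, 24, 30, 37, 29, 12, 11]))
saucer [0.53628341 0.15271319] [0.54228501 0.15834397] (array([0.53786912, 0.15021268]), np.int64(329), np.float64(0.0010116634527464739), array([43, 64, 57, 57, 58, 50,  0,  0,  0,  0,  0,  0])) (array([0.53841126, 0.15803733]), np.int64(362), np.float64(0.0014606767882969832), array([ 0,  0, 68, 54, 53, 70, 72, 45,  0,  0,  0,  0]))
[[ 0.52586566 -0.14921659  0.222     ]
 [ 0.53095542 -0.13593578  0.222     ]
 [ 0.53549296 -0.16315128  0.222     ]
 [ 0.49998447 -0.14412245  0.222     ]
 [ 0.50447804 -0.17080103  0.222     ]
 [ 0.48724965 -0.16022051  0.222     ]]
[[ 0.52713558 -0.14974648  0.222     ]
 [ 0.48641    -0.16145635  0.222     ]
 [ 0.53932872 -0.15908807  0.222     ]
 [ 0.53458548 -0.13583898  0.222     ]]
```

```bash
python3 - <<'E'
from h import *
T=cv2.imread("pics/top0.png");S=cv2.imread("pics/scene0.png")
def ct(x,y): return [265+(x+.5)/6-.5,165+(y+.5)/6-.5]
L=cast("top",[ct(40,235),ct(72,362)],.110).mean(0); Rr=cast("top",[ct(424,143),ct(460,275)],.110).mean(0)
print("loops",L,Rr,(L+Rr)/2, np.linalg.norm(L-Rr), "yaw",np.degrees(np.arctan2(-(L-Rr)[0],(L-Rr)[1])))
print(cast("top",[ct(40,235),ct(72,362),ct(424,143),ct(460,275)],.110))
# saucer inner ring & outline by ray casting of hand-read extreme points from csau crop
def cz(x,y): return [170+(x+.5)/6-.5,175+(y+.5)/6-.5]
print("ring",cast("top",[cz(127,195),cz(294,195),cz(211,108),cz(211,280)],.005))
print("outer",cast("top",[cz(69,195),cz(351,195),cz(211,53),cz(211,330)],.018))
for n,I,(x0,y0,x1,y1) in(("top",T,(170,175,240,240)),("scene",S,(265,200,335,265))):
    c=cv2.cvtColor(I[y0:y1,x0:x1],cv2.COLOR_BGR2LAB).astype(int)
    print(n,[c[k,35].tolist() for k in range(0,c.shape[0],5)])
    cv2.imwrite(f"pics/sau_{n}.png",cv2.resize(I[y0:y1,x0:x1],None,fx=8,fy=8,interpolation=cv2.INTER_CUBIC))
E
```

```text
loops [ 0.50820716 -0.05449882  0.11      ] [ 0.55287845 -0.24098184  0.11      ] [ 0.5305428  -0.14774033  0.11      ] 0.19175881603274547 yaw 13.471142475619782
[[ 0.53866886 -0.04683697  0.11      ]
 [ 0.47774545 -0.06216066  0.11      ]
 [ 0.58489593 -0.2330241   0.11      ]
 [ 0.52086096 -0.24893959  0.11      ]]
ring [[0.53684944 0.2026826  0.005     ]
 [0.53751436 0.11435627 0.005     ]
 [0.58362258 0.15935231 0.005     ]
 [0.4922662  0.15720771 0.005     ]]
outer [[0.53543251 0.23086357 0.018     ]
 [0.53654261 0.08340009 0.018     ]
 [0.61117379 0.15839403 0.018     ]
 [0.46566242 0.15497814 0.018     ]]
top [[182, 125, 137], [182, 125, 137], [183, 126, 129], [187, 129, 124], [187, 128, 126], [186, 127, 126], [185, 128, 126], [185, 129, 125], [184, 128, 125], [175, 129, 125], [171, 128, 133], [181, 126, 131], [180, 125, 137]]
scene [[184, 124, 142], [183, 124, 141], [183, 123, 141], [191, 124, 130], [187, 124, 131], [191, 126, 126], [191, 126, 126], [190, 126, 126], [191, 125, 127], [190, 126, 126], [183, 126, 137], [171, 127, 136], [186, 122, 141]]
```

View pics/sau_scene.png

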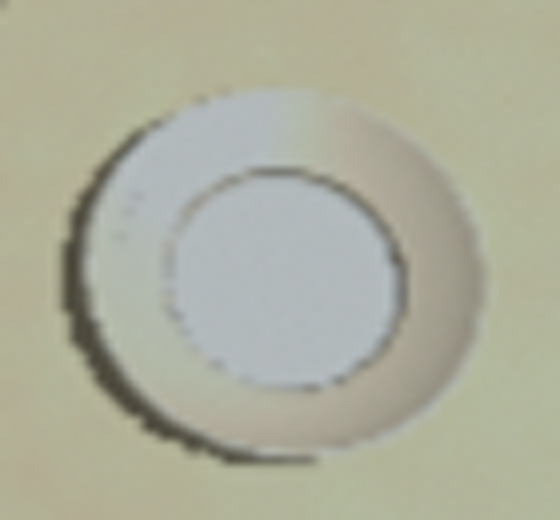

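```bash
cat >> h.py <<'E'
from scipy.spatial.transform import Rotation as Ro
def Rq(q): return Ro.from_quat([q[1],q[2],q[3],q[0]])
def st():
    s=robot.sense(); R=Rq(s['tcp_rot']); return s,R,np.array(s['tool_pos'])
def plan(p,Rt,pt=None):
    s,R,p0=st(); Rm=R.as_matrix()
    print("t",round(s['t'],2),"shift tool",np.round(Rm.T@(np.array(p)-p0),4),"rotvec tool",np.round((R.inv()*Rt).as_rotvec(),4), "q",np.round(s['joint_pos'],3))
def down(yaw,tilt=0):  # tool x down, tool y along (-sin,cos) of yaw; tilt about cap +y
    z=np.radians(yaw); x=np.array([0,0,-1.]);y=np.array([-np.sin(z),np.cos(z),0]);
    return Ro.from_rotvec(np.radians(tilt)*y)*Ro.from_matrix(np.c_[x,y,np.cross(x,y)])
E
python3 - <<'E'
from h import *
s,R,p=st(); print(R.as_matrix().round(3))
c=np.array([.5305,-.148]); 
for yaw in (14,194):
    plan([.5072,-.1538,.29],down(yaw))
def cz(x,y): return [265+(x+.5)/8-.5,200+(y+.5)/8-.5]
print(cast("scene",[cz(85,268),cz(486,285),cz(265,87),cz(305,450)],.018),cast("scene",[cz(168,268),cz(404,285),cz(275,170),cz(295,390)],.005))
E
```

```text
[[-0.     0.261 -0.965]
 [ 0.001 -0.965 -0.261]
 [-1.    -0.001 -0.   ]]
t 0.1 shift tool [-0.0762 -0.344  -0.4495] rotvec tool [-3.1222e+00 -1.7000e-03 -1.0000e-04] q [-1.403  0.494  1.346  0.     1.302 -0.096]
t 0.1 shift tool [-0.0762 -0.344  -0.4495] rotvec tool [ 0.0194 -0.0001  0.0011] q [-1.403  0.494  1.346  0.     1.302 -0.096]
[[0.58381987 0.09828734 0.018     ]
 [0.50057658 0.21995287 0.018     ]
 [0.4813972  0.10942024 0.018     ]
 [0.5941119  0.20198946 0.018     ]] [[0.56004505 0.12009079 0.005     ]
 [0.51280249 0.19416296 0.005     ]
 [0.50222404 0.12945665 0.005     ]
 [0.57199842 0.18473989 0.005     ]]
```

Emit:
jog_arm(
  moves=[-0.005, -0.023, -0.03, 0.0013, 0, 0, -0.005, -0.023, -0.03, 0.0013, 0, 0, -0.005, -0.023, -0.03, 0.0013, 0, 0, -0.005, -0.023, -0.03, 0.0013, 0, 0, -0.005, -0.023, -0.03, 0.0013, 0, 0, -0.005, -0.023, -0.03, 0.0013, 0, 0, -0.005, -0.023, -0.03, 0.0013, 0, 0, -0.005, -0.023, -0.03, 0.0013, 0, 0, -0.005, -0.023, -0.03, 0.0013, 0, 0, -0.005, -0.023, -0.03, 0.0013, 0, 0, -0.005, -0.023, -0.03, 0.0013, 0, 0, -0.005, -0.023, -0.03, 0.0013, 0, 0, -0.005, -0.023, -0.03, 0.0013, 0, 0, -0.005, -0.023, -0.03, 0.0013, 0, 0, -0.005, -0.022, -0.03, 0.0013, 0, 0, 0, 0, 0, 0, 0, 0, 0, 0, 0, 0, 0, 0],
  claw=0.042,
  grip_force=4,
)

```text
t: 1.8
tool_pos: [0.5118, -0.1565, 0.2886]
tcp_rot: [-0.087, -0.702, -0.087, 0.702]
wrist_force: [0.0, -0.9, -0.1]
opening: 0.0418
```

```bash
python3 - <<'E'
from h import *
plan([.5072,-.1538,.214],down(194)); print(robot.sense()['wrist_force'])
I=robot.capture("scene"); cv2.imwrite("pics/s1.png",cv2.resize(I[70:200,160:290],None,fx=4.5,fy=4.5,interpolation=cv2.INTER_CUBIC))
E
```

```text
t 1.8 shift tool [ 0.0746 -0.0038  0.0038] rotvec tool [0.0017 0.0006 0.0002] q [-0.408  0.299  1.455 -0.     1.389  0.917]
[ 0.0301562  -0.87913583 -0.06845905]
```

View pics/s1.png

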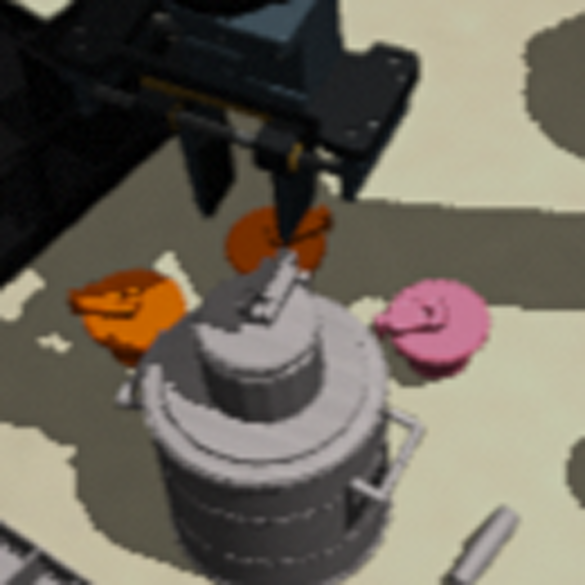

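Emit:
jog_arm(
  moves=[0.02, -0.002, 0.002, 0.0017, 0, 0, 0.02, -0.002, 0.002, 0, 0, 0, 0.02, 0, 0, 0, 0, 0, 0.005, 0, 0, 0, 0, 0, 0.004, 0, 0, 0, 0, 0, 0.003, 0, 0, 0, 0, 0, 0, 0, 0, 0, 0, 0],
)

```text
t: 2.55
tool_pos: [0.507, -0.1545, 0.2172]
tcp_rot: [0.086, 0.702, 0.085, -0.702]
wrist_force: [-0.9, 0.4, -0.8]
opening: 0.0418
```

```bash
python3 - <<'E'
from h import *
plan([.5072,-.1538,.2155],down(194)); print(robot.sense()['wrist_force'],robot.sense()['opening'])
I=robot.capture("scene"); cv2.imwrite("pics/s2.png",cv2.resize(I[90:180,180:270],None,fx=6.5,fy=6.5,interpolation=cv2.INTER_CUBIC))
print(robot.sense()['wrist_force'])
E
```

```text
t 2.55 shift tool [ 0.0017 -0.0006 -0.0003] rotvec tool [-0.0021 -0.0004 -0.0003] q [-0.408  0.357  1.575 -0.     1.21   0.92 ]
[-0.93330666  0.44665925 -0.77041528] 0.041775193325886785
[0.38055737 0.48360818 0.17512137]
```

View pics/s2.png

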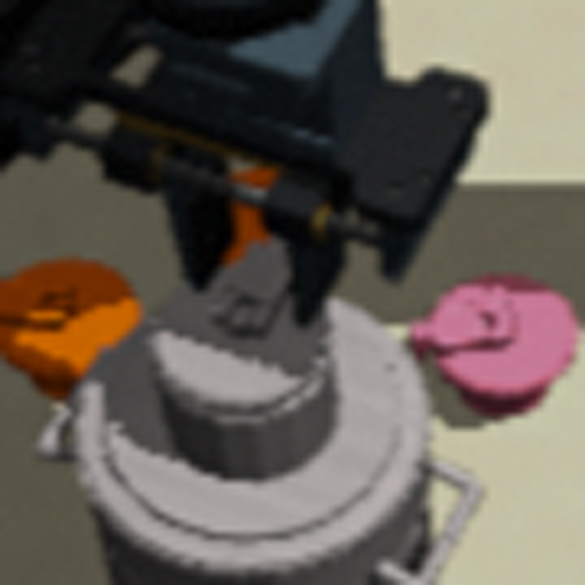

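The fingers straddle the tab, at about (235,290) in the crop. I'll close lightly and feel for the offset.

Emit:
jog_arm(
  moves=[0.001, -0.0005, 0, 0, 0, 0, 0, 0, 0, 0, 0, 0, 0, 0, 0, 0, 0, 0, 0, 0, 0, 0, 0, 0],
  claw=0.015,
  grip_force=5,
)

```text
t: 3.0
tool_pos: [0.507, -0.1539, 0.2162]
tcp_rot: [0.086, 0.702, 0.085, -0.702]
wrist_force: [-0.4, -1.8, 1.5]
opening: 0.0241
```

```bash
python3 - <<'E'
from h import *
s,R,p=st(); print(s['t'],s['opening'],p,"F tool",R.inv().apply(s['wrist_force']),s['moment'])
E
```

```text
3.0 0.024130861035095385 [ 0.50698613 -0.15388899  0.21615755] F tool [-1.50242605  1.67705916  0.8365952 ] [-0.36342632  0.00079762 -0.01952253]
```

Emit:
jog_arm(
  moves=[-0.0014, 0, 0.0001, 0, -0.06, 0, -0.0014, 0, 0.0001, 0, -0.06, 0, -0.0015, 0, 0.0001, 0, -0.06, 0, -0.0014, 0, 0.0001, 0, -0.06, 0, -0.0015, 0, 0.0001, 0, -0.06, 0],
)

```text
t: 3.5
tool_pos: [0.507, -0.1537, 0.2233]
tcp_rot: [-0.098, -0.588, -0.071, 0.8]
wrist_force: [-2.3, -2.1, 0.9]
opening: 0.0239
```

```bash
cat >> h.py <<'E'
def rep(H=(.5305,-.148,.2185),yaw=14.0):
    s,R,p=st(); ft=R.inv().apply(s['wrist_force']); 
    x=R.as_matrix()[:,0]; ey=np.array([-np.sin(np.radians(yaw)),np.cos(np.radians(yaw)),0]);ex=np.array([ey[1],-ey[0],0])
    d=p-np.array(H)
    print("t %.2f open %.4f p %s Fw %s Ft %s M %s"%(s['t'],s['opening'],p.round(4),np.round(s['wrist_force'],1),ft.round(1),np.round(s['moment'],2)))
    print("cap frame: x %.2f y %.2f z %.2f mm, tilt %.1f deg, yawtool %.2f, q %s"%(d@ex*1e3,d@ey*1e3,d[2]*1e3,np.degrees(np.arctan2(-x@ex,-x[2])),np.degrees(np.arctan2(-R.as_matrix()[0,1],R.as_matrix()[1,1])),np.round(s['joint_pos'],2)))
def shot(n,tag,box,f=6):
    I=robot.capture(n); x0,y0,x1,y1=box; cv2.imwrite(f"pics/{tag}.png",cv2.resize(I[y0:y1,x0:x1],None,fx=f,fy=f,interpolation=cv2.INTER_CUBIC))
E
python3 - <<'E'
from h import *
rep(); shot("scene","s3",(180,90,270,180))
E
```

```text
t 3.50 open 0.0239 p [ 0.507  -0.1537  0.2233] Fw [-2.3 -2.1  0.9] Ft [-0.   1.5  2.9] M [-0.3   0.08  0.02]
cap frame: x -24.17 y 0.11 z 4.79 mm, tilt 17.4 deg, yawtool -166.11, q [-0.3   0.5   1.36 -0.16  1.55  1.05]
```

View pics/s3.png

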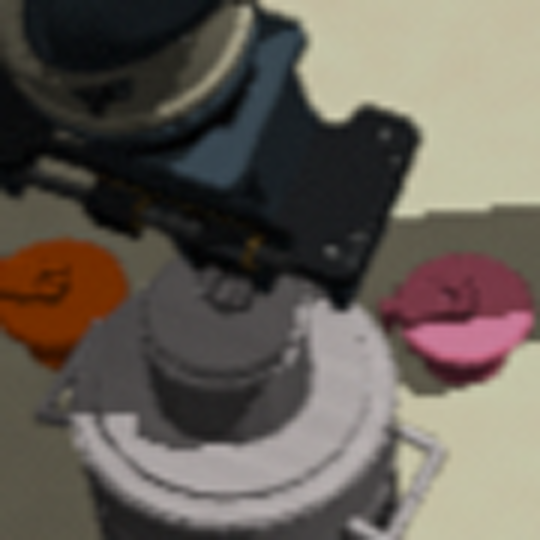

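Emit:
jog_arm(
  moves=[-0.0014, 0, 0.0001, 0, -0.06, 0, -0.0014, 0, 0.0001, 0, -0.06, 0, -0.0015, 0, 0.0001, 0, -0.06, 0, -0.0014, 0, 0.0001, 0, -0.06, 0, -0.0015, 0, 0.0001, 0, -0.06, 0, -0.0014, 0, 0.0001, 0, -0.06, 0],
)

```text
t: 4.15
tool_pos: [0.5102, -0.1529, 0.2311]
tcp_rot: [-0.109, -0.436, -0.053, 0.892]
wrist_force: [-0.3, -1.8, 0.4]
opening: 0.0238
```

```bash
python3 - <<'E'
from h import *
rep(); shot("scene","s4",(180,90,270,180))
E
```

```text
t 4.15 open 0.0238 p [ 0.5102 -0.1529  0.2311] Fw [-0.3 -1.8  0.4] Ft [0.2 1.7 0.8] M [-0.21 -0.21  0.13]
cap frame: x -20.86 y 0.12 z 12.60 mm, tilt 37.9 deg, yawtool -166.10, q [-0.22  0.69  1.12 -0.3   1.92  1.09]
```

View pics/s4.png

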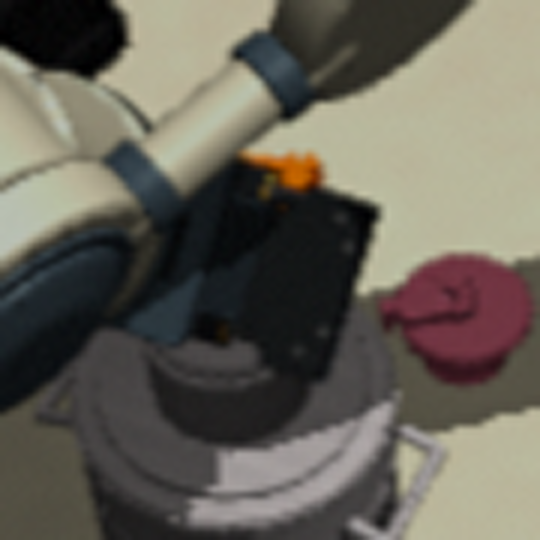

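Emit:
jog_arm(
  moves=[0, 0, 0, 0, 0, 0, 0, 0, 0, 0, 0, 0, 0, 0, 0, 0, 0.1, 0, 0, 0, 0, 0, 0.14, 0, 0, 0, 0, 0, 0.14, 0, 0, 0, 0, 0, 0.14, 0, 0, 0, 0, 0, 0.14, 0, 0, 0, 0, 0, 0.14, 0, 0, 0, 0, 0, 0, 0],
  claw=0.036,
)

```text
t: 5.1
tool_pos: [0.5073, -0.1529, 0.232]
tcp_rot: [0.078, 0.751, 0.09, -0.649]
wrist_force: [1.2, -0.9, 0.2]
opening: 0.036
```

```bash
python3 - <<'E'
from h import *
rep(); shot("scene","s5",(180,90,270,180)); shot("top","t5",(265,165,355,250))
E
```

```text
t 5.10 open 0.0360 p [ 0.5073 -0.1529  0.232 ] Fw [ 1.2 -0.9  0.2] Ft [-0.1  1.1 -0.9] M [-0.04  0.13 -0.03]
cap frame: x -23.67 y 0.87 z 13.48 mm, tilt -8.3 deg, yawtool -166.29, q [-0.47  0.28  1.66  0.11  1.09  0.82]
```

View pics/s5.png

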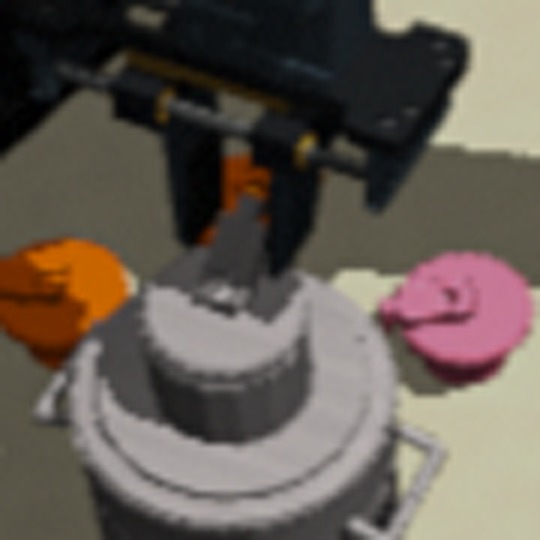

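Emit:
jog_arm(
  moves=[0.004, 0.0004, -0.0018, 0, 0, 0, 0.004, 0.0004, -0.0018, 0, 0, 0, 0, 0, 0, 0, 0, 0],
)

```text
t: 5.5
tool_pos: [0.5157, -0.1521, 0.2227]
tcp_rot: [0.08, 0.749, 0.092, -0.652]
wrist_force: [-0.3, -0.6, -0.1]
opening: 0.0358
```

Emit:
jog_arm(
  moves=[0, 0, 0, 0, 0, 0, 0, 0, 0, 0, 0, 0, 0, 0, 0, 0, 0, 0, 0, 0, 0, 0, 0, 0],
  claw=0.015,
  grip_force=5,
)

```text
t: 5.9
tool_pos: [0.515, -0.1523, 0.2235]
tcp_rot: [0.079, 0.749, 0.091, -0.651]
wrist_force: [3.4, 2.6, -4.4]
opening: 0.0242
```

```bash
python3 - <<'E'
from h import *
rep(); s,R,p=st(); print("H in tool",R.inv().apply(np.array([.5305,-.148,.2185])-p).round(4))
E
```

```text
t 5.90 open 0.0242 p [ 0.515  -0.1523  0.2235] Fw [ 3.4  2.6 -4.4] Ft [ 4.9 -1.8 -3.2] M [ 0.43 -0.37  0.09]
cap frame: x -16.03 y -0.41 z 5.01 mm, tilt -8.0 deg, yawtool -166.10, q [-0.46  0.31  1.65  0.1   1.08  0.83]
H in tool [ 0.0072 -0.0004 -0.0152]
```

Emit:
jog_arm(
  moves=[-0.0009, 0, -0.0004, 0, -0.06, 0, -0.0009, 0, -0.0005, 0, -0.06, 0, -0.0009, 0, -0.0004, 0, -0.06, 0, -0.0009, 0, -0.0005, 0, -0.06, 0, -0.0009, 0, -0.0004, 0, -0.06, 0, -0.0009, 0, -0.0005, 0, -0.06, 0, -0.0009, 0, -0.0004, 0, -0.06, 0, -0.0009, 0, -0.0005, 0, -0.06, 0],
)

```text
t: 6.7
tool_pos: [0.5186, -0.1514, 0.2307]
tcp_rot: [-0.099, -0.572, -0.07, 0.811]
wrist_force: [-3.0, 1.1, -0.2]
opening: 0.0237
```

```bash
python3 - <<'E'
from h import *
rep(); s,R,p=st(); print("H in tool",R.inv().apply(np.array([.5305,-.148,.2185])-p).round(4)); shot("scene","s6",(180,90,270,180))
E
```

```text
t 6.70 open 0.0237 p [ 0.5186 -0.1514  0.2307] Fw [-3.   1.1 -0.2] Ft [ 1.1 -1.8  2.4] M [ 0.28  0.25 -0.06]
cap frame: x -12.43 y -0.45 z 12.17 mm, tilt 19.7 deg, yawtool -166.12, q [-0.28  0.53  1.3  -0.17  1.62  1.06]
H in tool [ 0.0073 -0.0005 -0.0158]
```

View pics/s6.png

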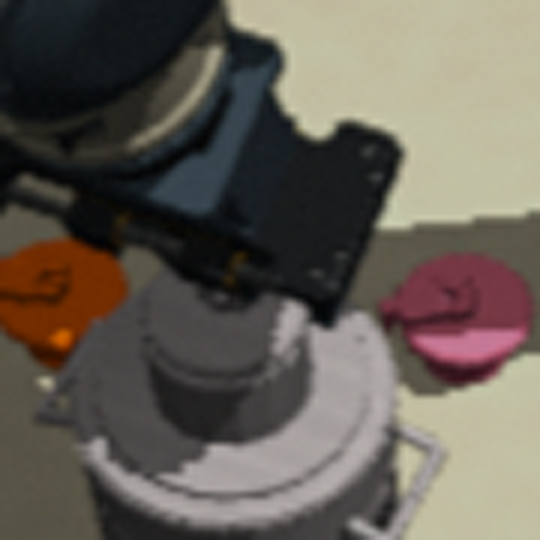

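Emit:
jog_arm(
  moves=[-0.0009, 0, -0.0004, 0, -0.06, 0, -0.0009, 0, -0.0005, 0, -0.06, 0, -0.0009, 0, -0.0004, 0, -0.06, 0, -0.0009, 0, -0.0005, 0, -0.06, 0, -0.0009, 0, -0.0004, 0, -0.06, 0, -0.0009, 0, -0.0005, 0, -0.06, 0, 0, 0, 0, 0, 0, 0],
)

```text
t: 7.45
tool_pos: [0.5236, -0.1503, 0.2329]
tcp_rot: [-0.11, -0.417, -0.051, 0.901]
wrist_force: [-2.7, 0.4, 5.8]
opening: 0.024
```

```bash
python3 - <<'E'
from h import *
rep(); 
E
```

```text
t 7.45 open 0.0240 p [ 0.5236 -0.1503  0.2329] Fw [-2.7  0.4  5.8] Ft [-2.8 -1.1  5.7] M [ 0.01  0.66 -0.09]
cap frame: x -7.20 y -0.54 z 14.45 mm, tilt 40.3 deg, yawtool -166.07, q [-0.21  0.73  1.06 -0.31  1.99  1.09]
```

Emit:
jog_arm(
  moves=[0, 0, 0, 0, 0, 0, 0, 0, 0, 0, 0, 0],
  claw=0.036,
)

```text
t: 7.65
tool_pos: [0.5237, -0.1506, 0.2342]
tcp_rot: [-0.11, -0.42, -0.051, 0.899]
wrist_force: [0.0, -0.1, -0.6]
opening: 0.0351
```

```bash
python3 - <<'E'
from h import *
rep(); shot("scene","s7",(180,90,270,180)); shot("top","t7",(265,165,355,250))
E
```

```text
t 7.65 open 0.0351 p [ 0.5237 -0.1506  0.2342] Fw [ 0.  -0.1 -0.6] Ft [ 0.5  0.1 -0.4] M [ 0.08 -0.36 -0.02]
cap frame: x -7.23 y -0.88 z 15.75 mm, tilt 40.0 deg, yawtool -166.11, q [-0.21  0.73  1.06 -0.31  1.98  1.09]
```

View pics/s7.png

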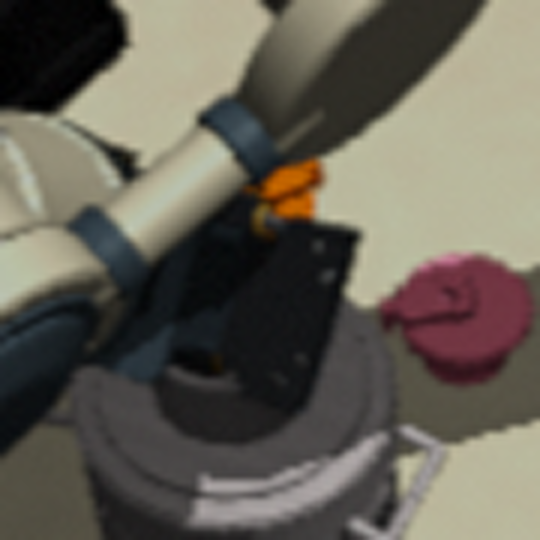

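View pics/t7.png

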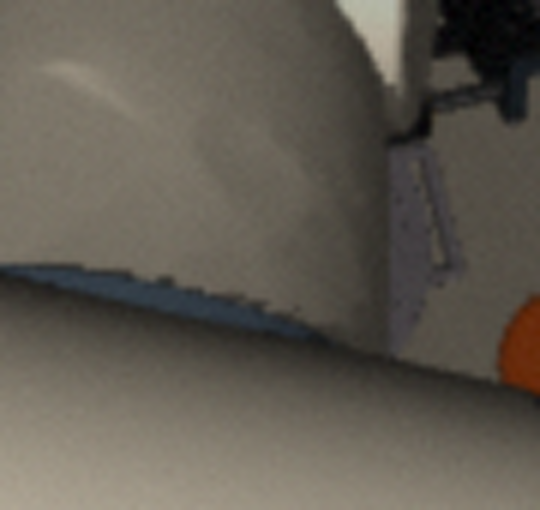

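Emit:
jog_arm(
  moves=[0, 0, 0, 0, 0.14, 0, 0, 0, 0, 0, 0.14, 0, 0, 0, 0, 0, 0.14, 0, 0, 0, 0, 0, 0.14, 0, 0, 0, 0, 0, 0.14, 0, 0, 0, 0, 0, 0, 0],
)

```text
t: 8.35
tool_pos: [0.5212, -0.1507, 0.2353]
tcp_rot: [0.085, 0.704, 0.085, -0.7]
wrist_force: [-0.9, -0.1, -0.3]
opening: 0.036
```

```bash
python3 - <<'E'
from h import *
rep(); shot("scene","s8",(180,90,270,180)); shot("top","t8",(265,165,355,250))
s,R,p=st(); print((R.inv()*down(194)).as_rotvec())
E
```

```text
t 8.35 open 0.0360 p [ 0.5212 -0.1507  0.2353] Fw [-0.9 -0.1 -0.3] Ft [ 0.3 -0.1  0.9] M [-0.01  0.09 -0.01]
cap frame: x -9.64 y -0.39 z 16.79 mm, tilt -0.3 deg, yawtool -166.25, q [-0.39  0.35  1.52  0.    1.26  0.94]
[-0.00314658  0.0001208  -0.00075044]
```

View pics/s8.png

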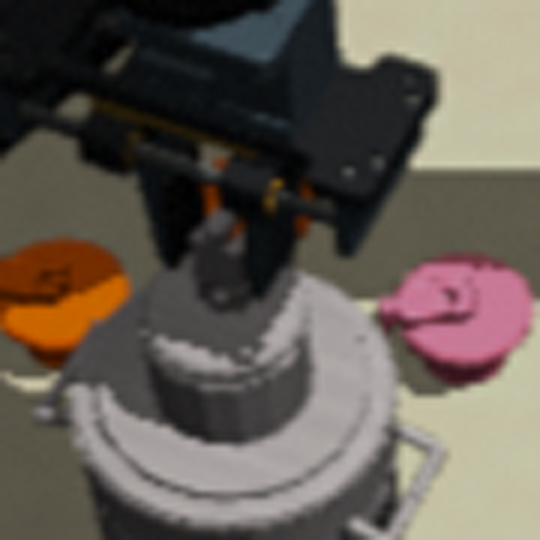

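```bash
python3 - <<'E'
from h import *
H=np.array([.5305,-.148,.2185]);ex=np.array([np.cos(np.radians(14)),np.sin(np.radians(14)),0])
for a in(70,75,80,85,90,93):
    a_=np.radians(a); P=H+.047*(-np.cos(a_)*ex+np.sin(a_)*np.array([0,0,1])); u=proj("scene",P)[0]; print(a,(u-[180,90])*6)
print((proj("scene",H)[0]-[180,90])*6)
E
```

```text
70 [228.9973148  205.35147979]
75 [224.90987109 209.78840636]
80 [220.77167817 214.91141209]
85 [216.6171613  220.68279783]
90 [212.48139922 227.05827629]
93 [210.02365262 231.15274888]
[221.32758492 293.76197214]
```

```bash
python3 - <<'E'
from h import *
I=robot.capture("scene")[115:150,205:235]
I=cv2.convertScaleAbs(I,alpha=2.2); cv2.imwrite("pics/z8.png",cv2.resize(I,None,fx=18,fy=16,interpolation=cv2.INTER_CUBIC))
E
```

```text
(no output)
```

View pics/z8.png

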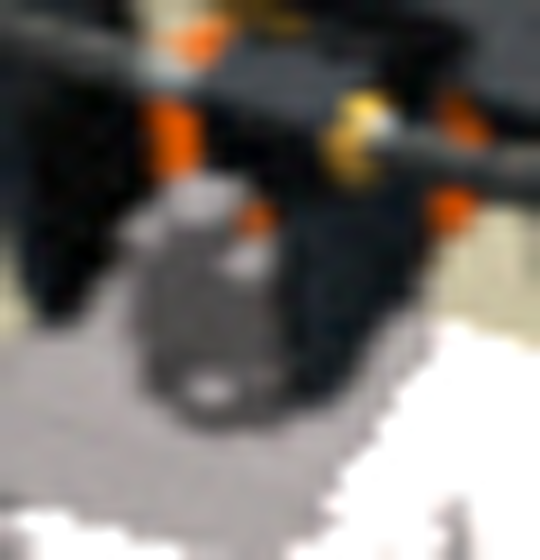

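Emit:
jog_arm(
  moves=[-0.022, 0, -0.0048, 0, 0, 0, -0.022, 0, -0.0048, 0, 0, 0, 0, 0, 0, 0.1425, 0, 0, 0, 0, 0, 0.1425, 0, 0, 0, 0, 0, 0.1425, 0, 0, 0, 0, 0, 0.1425, 0, 0, 0, 0, 0, 0.1425, 0, 0, 0, 0, 0, 0.1425, 0, 0, 0, 0, 0, 0.1425, 0, 0, 0, 0, 0, 0.1425, 0, 0, 0, 0, 0, 0.1425, 0, 0, 0, 0, 0, 0.1425, 0, 0, 0, 0, 0, 0.1425, 0, 0, 0, 0, 0, 0, 0, 0],
)

```text
t: 9.9
tool_pos: [0.5339, -0.1478, 0.2776]
tcp_rot: [0.435, -0.557, 0.436, 0.557]
wrist_force: [0.8, -0.0, -0.6]
opening: 0.0361
```

```bash
python3 - <<'E'
from h import *
rep(); s,R,p=st(); plan([.5305,-.148,.2185+.005],down(104)); print(R.as_matrix().round(3))
shot("scene","s9",(180,90,270,180)); shot("top","t9",(265,165,355,250))
E
```

```text
t 9.90 open 0.0361 p [ 0.5339 -0.1478  0.2776] Fw [ 0.8 -0.  -0.6] Ft [ 0.6 -0.8 -0.2] M [ 0.18 -0.07 -0.01]
cap frame: x 3.34 y -0.67 z 59.09 mm, tilt 0.1 deg, yawtool 103.97, q [-0.38  0.34  1.43 -0.    1.38  2.52]
t 9.9 shift tool [0.0541 0.0033 0.0007] rotvec tool [-0.0005  0.0002 -0.0015] q [-3.770e-01  3.360e-01  1.429e+00 -1.000e-03  1.378e+00  2.520e+00]
[[-0.002 -0.97  -0.241]
 [-0.    -0.241  0.97 ]
 [-1.     0.002  0.   ]]
```

View pics/s9.png

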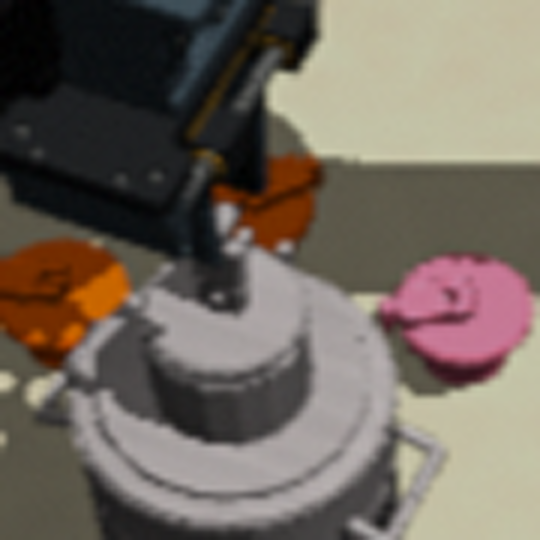

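Emit:
jog_arm(
  moves=[0, 0.0033, 0.0007, 0, 0, 0, 0, 0, 0, 0, 0, 0, 0.015, 0, 0, 0, 0, 0, 0.015, 0, 0, 0, 0, 0, 0.01, 0, 0, 0, 0, 0, 0.008, 0, 0, 0, 0, 0, 0.006, 0, 0, 0, 0, 0, 0, 0, 0, 0, 0, 0, 0, 0, 0, 0, 0, 0],
)

```text
t: 10.9
tool_pos: [0.5298, -0.1483, 0.2243]
tcp_rot: [-0.435, 0.558, -0.435, -0.557]
wrist_force: [0.2, -1.5, 0.1]
opening: 0.0362
```

```bash
python3 - <<'E'
from h import *
rep(); s,R,p=st(); plan([.5305,-.148,.2185+.005],down(104))
shot("scene","s10",(180,90,270,180))
E
```

```text
t 10.90 open 0.0362 p [ 0.5298 -0.1483  0.2243] Fw [ 0.2 -1.5  0.1] Ft [-0.1  0.2 -1.5] M [ 0.18 -0.03  0.01]
cap frame: x -0.71 y -0.09 z 5.78 mm, tilt -0.0 deg, yawtool 104.10, q [-0.38  0.38  1.52 -0.    1.25  2.51]
t 10.9 shift tool [ 0.0008 -0.0007  0.0001] rotvec tool [ 0.0017 -0.0003  0.0003] q [-0.381  0.378  1.518 -0.     1.246  2.514]
```

View pics/s10.png

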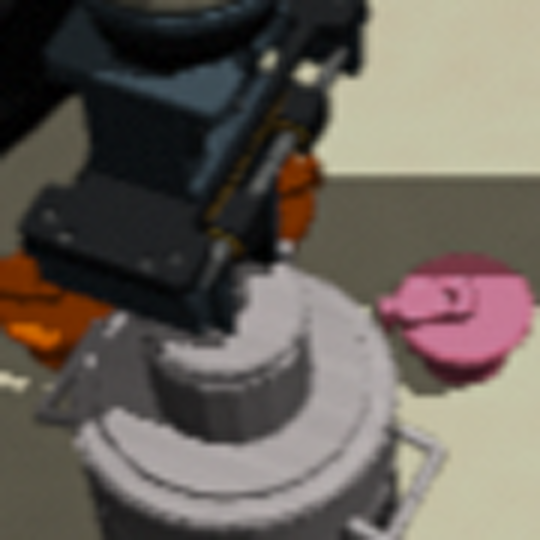

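Straddled. Closing lightly on the 9 mm thickness first.

Emit:
jog_arm(
  moves=[0.0008, -0.0007, 0, 0.0017, 0, 0, 0, 0, 0, 0, 0, 0, 0, 0, 0, 0, 0, 0, 0, 0, 0, 0, 0, 0, 0, 0, 0, 0, 0, 0],
  claw=0.0,
  grip_force=6,
)

```text
t: 11.45
tool_pos: [0.5303, -0.148, 0.2233]
tcp_rot: [-0.435, 0.557, -0.435, -0.557]
wrist_force: [-2.7, -0.8, 1.8]
opening: 0.0187
```

```bash
python3 - <<'E'
from h import *
rep()
E
```

```text
t 11.45 open 0.0187 p [ 0.5303 -0.148   0.2233] Fw [-2.7 -0.8  1.8] Ft [-1.8  2.8 -0.2] M [-0.04  0.32  0.02]
cap frame: x -0.23 y 0.03 z 4.76 mm, tilt -0.0 deg, yawtool 103.99, q [-0.38  0.38  1.52 -0.    1.24  2.52]
```

Emit:
jog_arm(
  moves=[0, 0, 0, 0, 0, 0, 0, 0, 0, 0, 0, 0, 0, 0, 0, 0, 0, 0],
)

```text
t: 11.75
tool_pos: [0.5303, -0.148, 0.2232]
tcp_rot: [-0.435, 0.557, -0.435, -0.557]
wrist_force: [-1.7, -0.3, 1.7]
opening: 0.0188
```

```bash
python3 - <<'E'
from h import *
rep()
E
```

```text
t 11.75 open 0.0188 p [ 0.5303 -0.148   0.2232] Fw [-1.7 -0.3  1.7] Ft [-1.7  1.7  0.1] M [0.   0.37 0.02]
cap frame: x -0.19 y 0.01 z 4.68 mm, tilt -0.0 deg, yawtool 103.99, q [-0.38  0.38  1.52 -0.    1.24  2.52]
```

Opening stalls at 18.8 mm. The turned-down nose stands out from the plate, so this grip does not suit, but the push on it has set the tab further upright. I'll go back to the side grip.

Emit:
jog_arm(
  moves=[0, 0, 0, 0, 0, 0, 0, 0, 0, 0, 0, 0, -0.01, 0, 0, 0, 0, 0, -0.022, 0, 0, 0, 0, 0, -0.022, 0, 0, 0, 0, 0, 0, 0, 0, -0.1425, 0, 0, 0, 0, 0, -0.1425, 0, 0, 0, 0, 0, -0.1425, 0, 0, 0, 0, 0, -0.1425, 0, 0, 0, 0, 0, -0.1425, 0, 0, 0, 0, 0, -0.1425, 0, 0, 0, 0, 0, -0.1425, 0, 0, 0, 0, 0, -0.1425, 0, 0, 0, 0, 0, -0.1425, 0, 0, 0, 0, 0, -0.1425, 0, 0, 0, 0, 0, -0.1425, 0, 0, 0, 0, 0, 0, 0, 0],
  claw=0.04,
)

```text
t: 13.45
tool_pos: [0.5305, -0.148, 0.2778]
tcp_rot: [0.086, 0.702, 0.086, -0.702]
wrist_force: [0.7, -0.4, -0.4]
opening: 0.0401
```

```bash
python3 - <<'E'
from h import *
rep(); plan([.5305,-.148,.2235],down(194))
shot("scene","s11",(200,105,245,155),12)
E
```

```text
t 13.45 open 0.0401 p [ 0.5305 -0.148   0.2778] Fw [ 0.7 -0.4 -0.4] Ft [ 0.4  0.5 -0.6] M [-0.02 -0.05 -0.  ]
cap frame: x 0.03 y -0.01 z 59.34 mm, tilt -0.0 deg, yawtool -166.03, q [-0.38  0.33  1.44  0.    1.37  0.95]
t 13.45 shift tool [ 0.0543 -0.      0.0001] rotvec tool [-0.0005 -0.0006 -0.0003] q [-0.381  0.33   1.437  0.     1.373  0.946]
```

View pics/s11.png

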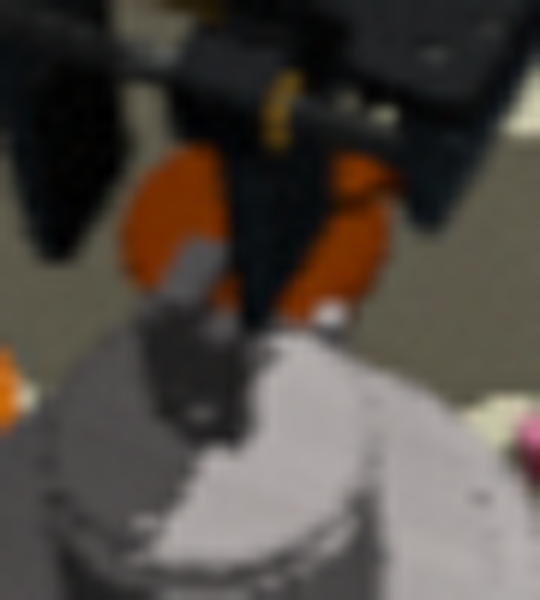

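Emit:
jog_arm(
  moves=[0.015, 0, 0, 0, 0, 0, 0.015, 0, 0, 0, 0, 0, 0.01, 0, 0, 0, 0, 0, 0.008, 0, 0, 0, 0, 0, 0.006, 0, 0, 0, 0, 0, 0, 0, 0, 0, 0, 0, 0, 0, 0, 0, 0, 0],
)

```text
t: 14.2
tool_pos: [0.5305, -0.1481, 0.2235]
tcp_rot: [0.085, 0.702, 0.085, -0.702]
wrist_force: [-0.9, -0.3, -0.1]
opening: 0.04
```

Emit:
jog_arm(
  moves=[0, 0, 0, 0, 0, 0, 0, 0, 0, 0, 0, 0, 0, 0, 0, 0, 0, 0, 0, 0, 0, 0, 0, 0],
  claw=0.01,
  grip_force=6,
)

```text
t: 14.6
tool_pos: [0.5305, -0.1482, 0.2234]
tcp_rot: [0.085, 0.702, 0.085, -0.702]
wrist_force: [0.0, 0.2, 1.5]
opening: 0.0237
```

```bash
python3 - <<'E'
from h import *
rep()
E
```

```text
t 14.60 open 0.0237 p [ 0.5305 -0.1482  0.2234] Fw [0.  0.2 1.5] Ft [-1.5 -0.2 -0.1] M [-0.19 -0.07  0.01]
cap frame: x -0.04 y -0.16 z 4.92 mm, tilt -0.0 deg, yawtool -166.20, q [-0.38  0.38  1.52 -0.    1.24  0.95]
```

Emit:
jog_arm(
  moves=[0, 0, 0, 0, 0, 0, 0, 0, 0, 0, 0, 0, 0, 0, 0, 0, 0, 0],
  grip_force=30,
)

```text
t: 14.9
tool_pos: [0.5304, -0.1481, 0.2233]
tcp_rot: [0.085, 0.702, 0.085, -0.702]
wrist_force: [0.6, -0.7, 2.0]
opening: 0.0238
```

```bash
python3 - <<'E'
from h import *
rep()
E
```

```text
t 14.90 open 0.0238 p [ 0.5304 -0.1481  0.2233] Fw [ 0.6 -0.7  2. ] Ft [-2.   0.8 -0.5] M [-0.32 -0.19 -0.  ]
cap frame: x -0.08 y -0.10 z 4.77 mm, tilt -0.0 deg, yawtool -166.20, q [-0.38  0.38  1.52 -0.    1.24  0.95]
```

Emit:
jog_arm(
  moves=[0.0005, 0, 0, 0, 0, 0, 0.0005, 0, 0, 0, 0, 0, 0.0005, 0, 0, 0, 0, 0, 0, 0, 0, 0, 0, 0],
)

```text
t: 15.3
tool_pos: [0.5305, -0.1481, 0.2218]
tcp_rot: [0.085, 0.702, 0.085, -0.702]
wrist_force: [0.3, -2.9, 6.4]
opening: 0.0237
```

```bash
python3 - <<'E'
from h import *
rep()
E
```

```text
t 15.30 open 0.0237 p [ 0.5305 -0.1481  0.2218] Fw [ 0.3 -2.9  6.4] Ft [-6.4  2.9  0.4] M [-0.4  -0.14  0.05]
cap frame: x -0.02 y -0.13 z 3.35 mm, tilt -0.0 deg, yawtool -166.19, q [-0.38  0.38  1.52 -0.    1.24  0.95]
```

Emit:
jog_arm(
  moves=[0.0006, 0, 0, 0, 0, 0, 0.0006, 0, 0, 0, 0, 0, 0.0005, 0, 0, 0, 0, 0, 0, 0, 0, 0, 0, 0],
)

```text
t: 15.7
tool_pos: [0.5306, -0.1481, 0.2204]
tcp_rot: [0.085, 0.702, 0.085, -0.702]
wrist_force: [-0.6, -1.3, 9.5]
opening: 0.0235
```

```bash
python3 - <<'E'
from h import *
rep()
E
```

```text
t 15.70 open 0.0235 p [ 0.5306 -0.1481  0.2204] Fw [-0.6 -1.3  9.5] Ft [-9.5  1.1  0.9] M [-0.23  0.16  0.03]
cap frame: x 0.05 y -0.16 z 1.94 mm, tilt -0.0 deg, yawtool -166.20, q [-0.38  0.38  1.52 -0.    1.24  0.95]
```

Emit:
jog_arm(
  moves=[0.0004, 0, 0, 0, 0, 0, 0, 0, 0, -0.03, 0, 0, 0, 0, 0, -0.03, 0, 0, 0, 0, 0, -0.03, 0, 0, 0, 0, 0, 0, 0, 0],
)

```text
t: 16.2
tool_pos: [0.5307, -0.1481, 0.2202]
tcp_rot: [0.117, 0.698, 0.117, -0.697]
wrist_force: [-0.9, -0.4, 11.4]
opening: 0.0239
```

```bash
python3 - <<'E'
from h import *
rep()
E
```

```text
t 16.20 open 0.0239 p [ 0.5307 -0.1481  0.2202] Fw [-0.9 -0.4 11.4] Ft [-11.4   0.1   1. ] M [-0.17  0.04 -0.13]
cap frame: x 0.14 y -0.12 z 1.68 mm, tilt -0.1 deg, yawtool -160.98, q [-0.38  0.38  1.52  0.    1.24  0.86]
```

Emit:
jog_arm(
  moves=[0, 0, 0, -0.03, 0, 0, 0, 0, 0, -0.03, 0, 0, 0, 0, 0, 0, 0, 0],
)

```text
t: 16.5
tool_pos: [0.5307, -0.148, 0.2201]
tcp_rot: [0.138, 0.694, 0.138, -0.693]
wrist_force: [-1.2, -0.3, 11.0]
opening: 0.0239
```

```bash
python3 - <<'E'
from h import *
rep(); robot.capture("top"); rep()
E
```

```text
t 16.50 open 0.0239 p [ 0.5307 -0.148   0.2201] Fw [-1.2 -0.3 11. ] Ft [-11.   -0.2   1.3] M [-0.13  0.03 -0.12]
cap frame: x 0.15 y -0.09 z 1.63 mm, tilt -0.1 deg, yawtool -157.54, q [-0.38  0.38  1.52  0.    1.24  0.8 ]
t 16.55 open 0.0234 p [ 0.5307 -0.148   0.2201] Fw [-0.3 -0.3 10.4] Ft [-10.4   0.2   0.4] M [-0.15 -0.03 -0.11]
cap frame: x 0.15 y -0.06 z 1.65 mm, tilt -0.1 deg, yawtool -157.59, q [-0.38  0.38  1.52  0.    1.24  0.8 ]
```

Emit:
jog_arm(
  moves=[0, 0, 0, -0.04, 0, 0, 0, 0, 0, -0.04, 0, 0, 0, 0, 0, -0.04, 0, 0, 0, 0, 0, -0.04, 0, 0, 0, 0, 0, -0.04, 0, 0, 0, 0, 0, -0.04, 0, 0, 0, 0, 0, -0.02, 0, 0, 0, 0, 0, 0, 0, 0],
)

```text
t: 17.35
tool_pos: [0.5307, -0.148, 0.2202]
tcp_rot: [0.227, 0.67, 0.226, -0.67]
wrist_force: [1.4, -0.7, 10.2]
opening: 0.0236
```

```bash
python3 - <<'E'
from h import *
rep(); shot("scene","s12",(180,90,270,180))
E
```

```text
t 17.35 open 0.0236 p [ 0.5307 -0.148   0.2202] Fw [ 1.4 -0.7 10.2] Ft [-10.2   1.4  -0.7] M [ 0.01 -0.05 -0.16]
cap frame: x 0.21 y -0.07 z 1.65 mm, tilt -0.1 deg, yawtool -142.67, q [-0.38  0.38  1.52  0.    1.24  0.54]
```

View pics/s12.png

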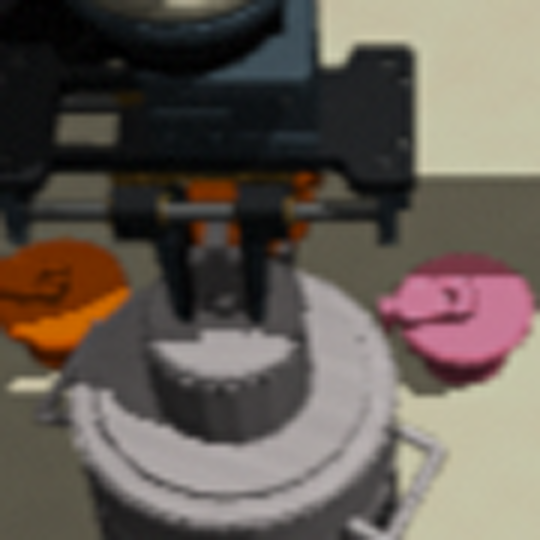

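Emit:
jog_arm(
  moves=[-0.0003, 0, 0, 0, 0, 0, -0.0003, 0, 0, 0, 0, 0, 0, 0, 0, 0, 0, 0],
)

```text
t: 17.7
tool_pos: [0.5307, -0.148, 0.2207]
tcp_rot: [0.226, 0.67, 0.226, -0.67]
wrist_force: [0.8, -0.3, 8.4]
opening: 0.0236
```

```bash
python3 - <<'E'
from h import *
rep()
E
```

```text
t 17.70 open 0.0236 p [ 0.5307 -0.148   0.2207] Fw [ 0.8 -0.3  8.4] Ft [-8.4  0.7 -0.4] M [-0.15 -0.06 -0.12]
cap frame: x 0.19 y -0.06 z 2.20 mm, tilt -0.1 deg, yawtool -142.71, q [-0.38  0.38  1.52  0.    1.24  0.54]
```

Emit:
jog_arm(
  moves=[-0.0003, 0, 0, 0, 0, 0, 0, 0, 0, 0, 0, 0],
)

```text
t: 17.9
tool_pos: [0.5307, -0.148, 0.2209]
tcp_rot: [0.226, 0.67, 0.226, -0.67]
wrist_force: [0.7, 0.6, 8.2]
opening: 0.0238
```

```bash
python3 - <<'E'
from h import *
rep()
E
```

```text
t 17.90 open 0.0238 p [ 0.5307 -0.148   0.2209] Fw [0.7 0.6 8.2] Ft [-8.2 -0.  -0.9] M [-0.11 -0.17 -0.1 ]
cap frame: x 0.17 y -0.05 z 2.45 mm, tilt -0.1 deg, yawtool -142.71, q [-0.38  0.38  1.52  0.    1.24  0.54]
```

Emit:
jog_arm(
  moves=[-0.0003, 0, 0, 0, 0, 0, 0, 0, 0, 0, 0, 0, 0, 0, 0, 0, 0, 0],
)

```text
t: 18.2
tool_pos: [0.5307, -0.148, 0.2211]
tcp_rot: [0.226, 0.67, 0.226, -0.67]
wrist_force: [2.1, 0.1, 6.4]
opening: 0.0237
```

```bash
python3 - <<'E'
from h import *
rep()
E
```

```text
t 18.20 open 0.0237 p [ 0.5307 -0.148   0.2211] Fw [2.1 0.1 6.4] Ft [-6.4  1.2 -1.7] M [-0.14 -0.35 -0.1 ]
cap frame: x 0.17 y -0.04 z 2.56 mm, tilt -0.1 deg, yawtool -142.71, q [-0.38  0.38  1.52  0.    1.24  0.54]
```

Emit:
jog_arm(
  moves=[-0.0003, 0, 0, 0, 0, 0, 0, 0, 0, 0, 0, 0, 0, 0, 0, 0, 0, 0],
)

```text
t: 18.5
tool_pos: [0.5306, -0.148, 0.2211]
tcp_rot: [0.226, 0.67, 0.226, -0.67]
wrist_force: [3.4, -1.4, 2.4]
opening: 0.0234
```

```bash
python3 - <<'E'
from h import *
rep()
E
```

```text
t 18.50 open 0.0234 p [ 0.5306 -0.148   0.2211] Fw [ 3.4 -1.4  2.4] Ft [-2.4  3.2 -1.9] M [-0.13 -0.81 -0.12]
cap frame: x 0.09 y 0.01 z 2.57 mm, tilt -0.0 deg, yawtool -142.71, q [-0.38  0.38  1.52  0.    1.24  0.54]
```

Emit:
jog_arm(
  moves=[0.0001, 0, 0, -0.04, 0, 0, 0, 0, 0, -0.04, 0, 0, 0, 0, 0, -0.04, 0, 0, 0, 0, 0, -0.04, 0, 0, 0, 0, 0, 0, 0, 0],
)

```text
t: 19.0
tool_pos: [0.5302, -0.148, 0.221]
tcp_rot: [-0.279, -0.65, -0.279, 0.65]
wrist_force: [1.0, -2.0, 5.0]
opening: 0.0235
```

```bash
python3 - <<'E'
from h import *
rep()
E
```

```text
t 19.00 open 0.0235 p [ 0.5302 -0.148   0.221 ] Fw [ 1. -2.  5.] Ft [-5.   2.1  0.8] M [-0.08 -0.28 -0.11]
cap frame: x -0.29 y 0.12 z 2.53 mm, tilt 0.0 deg, yawtool -133.45, q [-0.38  0.38  1.52  0.    1.24  0.38]
```

Emit:
jog_arm(
  moves=[0, 0, 0, -0.04, 0, 0, 0, 0, 0, -0.04, 0, 0, 0, 0, 0, -0.04, 0, 0, 0, 0, 0, -0.04, 0, 0, 0, 0, 0, -0.03, 0, 0, 0, 0, 0, 0, 0, 0],
)

```text
t: 19.6
tool_pos: [0.5303, -0.148, 0.2211]
tcp_rot: [0.34, 0.62, 0.34, -0.62]
wrist_force: [0.6, -1.3, 5.1]
opening: 0.0237
```

```bash
python3 - <<'E'
from h import *
rep()
E
```

```text
t 19.60 open 0.0237 p [ 0.5303 -0.148   0.2211] Fw [ 0.6 -1.3  5.1] Ft [-5.1  1.2  0.8] M [-0.16 -0.45 -0.15]
cap frame: x -0.18 y 0.07 z 2.58 mm, tilt -0.0 deg, yawtool -122.59, q [-0.38  0.38  1.52  0.    1.24  0.19]
```

Emit:
jog_arm(
  moves=[-0.0002, 0, 0, -0.03, 0, 0, 0, 0, 0, -0.02, 0, 0, 0, 0, 0, 0, 0, 0],
)

```text
t: 19.9
tool_pos: [0.5303, -0.148, 0.2211]
tcp_rot: [-0.355, -0.612, -0.355, 0.612]
wrist_force: [2.0, 0.0, 3.3]
opening: 0.0239
```

Emit:
jog_arm(
  moves=[0, 0, 0, -0.035, 0, 0, 0, 0, 0, 0, 0, 0],
)

```text
t: 20.1
tool_pos: [0.5303, -0.148, 0.2212]
tcp_rot: [0.365, 0.605, 0.365, -0.605]
wrist_force: [2.6, -0.4, 2.9]
opening: 0.0234
```

```bash
python3 - <<'E'
from h import *
rep()
E
```

```text
t 20.10 open 0.0234 p [ 0.5303 -0.148   0.2212] Fw [ 2.6 -0.4  2.9] Ft [-2.9  2.5 -0.8] M [-0.13 -0.58 -0.21]
cap frame: x -0.17 y 0.05 z 2.65 mm, tilt -0.0 deg, yawtool -117.75, q [-0.38  0.38  1.52  0.    1.24  0.1 ]
```

Emit:
jog_arm(
  moves=[0, 0, 0, -0.035, 0, 0, 0, 0, 0, 0, 0, 0],
)

```text
t: 20.3
tool_pos: [0.5303, -0.148, 0.2211]
tcp_rot: [0.376, 0.599, 0.376, -0.599]
wrist_force: [2.9, -0.5, 3.9]
opening: 0.0234
```

Emit:
jog_arm(
  moves=[0, 0, 0, -0.035, 0, 0, 0, 0, 0, 0, 0, 0],
)

```text
t: 20.5
tool_pos: [0.5303, -0.148, 0.2212]
tcp_rot: [0.386, 0.592, 0.386, -0.592]
wrist_force: [2.8, -2.0, 3.9]
opening: 0.0237
```

Emit:
jog_arm(
  moves=[0, 0, 0, -0.035, 0, 0, 0, 0, 0, 0, 0, 0],
)

```text
t: 20.7
tool_pos: [0.5304, -0.148, 0.2212]
tcp_rot: [0.396, 0.586, 0.396, -0.586]
wrist_force: [3.0, -0.4, 3.4]
opening: 0.024
```

```bash
python3 - <<'E'
from h import *
rep()
E
```

```text
t 20.70 open 0.0240 p [ 0.5304 -0.148   0.2212] Fw [ 3.  -0.4  3.4] Ft [-3.4  2.9 -0.7] M [-0.08 -0.57 -0.11]
cap frame: x -0.14 y 0.03 z 2.69 mm, tilt -0.0 deg, yawtool -111.83, q [-0.38  0.38  1.52  0.    1.24  0.  ]
```

54.4° turned, cap still held under the ledge.

Emit:
jog_arm(
  moves=[0, 0, 0, -0.035, 0, 0, 0, 0, 0, 0, 0, 0],
)

```text
t: 20.9
tool_pos: [0.5304, -0.148, 0.2212]
tcp_rot: [0.406, 0.579, 0.406, -0.579]
wrist_force: [2.0, -1.1, 4.4]
opening: 0.0235
```

Emit:
jog_arm(
  moves=[0, 0, 0, -0.035, 0, 0, 0, 0, 0, 0, 0, 0],
)

```text
t: 21.1
tool_pos: [0.5304, -0.148, 0.2213]
tcp_rot: [0.417, 0.571, 0.416, -0.571]
wrist_force: [2.5, -0.6, 5.9]
opening: 0.0239
```

```bash
python3 - <<'E'
from h import *
rep()
E
```

```text
t 21.10 open 0.0239 p [ 0.5304 -0.148   0.2213] Fw [ 2.5 -0.6  5.9] Ft [-5.9  2.5 -0.2] M [-0.1  -0.52 -0.1 ]
cap frame: x -0.12 y 0.01 z 2.79 mm, tilt -0.0 deg, yawtool -107.83, q [-0.38  0.38  1.52 -0.    1.24 -0.07]
```

Emit:
jog_arm(
  moves=[0, 0, 0, 0, 0, 0],
)

```text
t: 21.2
tool_pos: [0.5304, -0.148, 0.2213]
tcp_rot: [0.416, 0.572, 0.416, -0.572]
wrist_force: [2.7, -0.6, 6.2]
opening: 0.0237
```

Emit:
jog_arm(
  moves=[0, 0, 0, -0.03, 0, 0, 0, 0, 0, 0, 0, 0],
)

```text
t: 21.4
tool_pos: [0.5304, -0.148, 0.2214]
tcp_rot: [0.425, 0.565, 0.425, -0.565]
wrist_force: [1.9, 0.2, 6.1]
opening: 0.0238
```

```bash
python3 - <<'E'
from h import *
rep()
E
```

```text
t 21.40 open 0.0238 p [ 0.5304 -0.148   0.2214] Fw [1.9 0.2 6.1] Ft [-6.1  1.8 -0.8] M [-0.07 -0.54 -0.13]
cap frame: x -0.08 y 0.01 z 2.86 mm, tilt -0.0 deg, yawtool -106.11, q [-0.38  0.38  1.52 -0.    1.24 -0.1 ]
```

Emit:
jog_arm(
  moves=[-0.0002, 0, 0, 0, 0, 0, 0, 0, 0, 0, 0, 0],
)

```text
t: 21.6
tool_pos: [0.5304, -0.148, 0.2214]
tcp_rot: [0.425, 0.565, 0.425, -0.565]
wrist_force: [3.4, -0.2, 4.3]
opening: 0.0237
```

```bash
python3 - <<'E'
from h import *
rep()
E
```

```text
t 21.60 open 0.0237 p [ 0.5304 -0.148   0.2214] Fw [ 3.4 -0.2  4.3] Ft [-4.3  3.3 -0.8] M [-0.15 -0.64 -0.17]
cap frame: x -0.12 y -0.01 z 2.94 mm, tilt -0.0 deg, yawtool -106.14, q [-0.38  0.38  1.52  0.    1.24 -0.1 ]
```

Emit:
jog_arm(
  moves=[0, 0, 0, -0.035, 0, 0, 0, 0, 0, 0, 0, 0],
)

```text
t: 21.8
tool_pos: [0.5304, -0.148, 0.2215]
tcp_rot: [0.435, 0.557, 0.435, -0.557]
wrist_force: [2.4, -0.9, 7.4]
opening: 0.0236
```

Emit:
jog_arm(
  moves=[0, 0, 0, -0.035, 0, 0, 0, 0, 0, 0, 0, 0],
)

```text
t: 22.0
tool_pos: [0.5305, -0.148, 0.2216]
tcp_rot: [0.445, 0.55, 0.445, -0.55]
wrist_force: [2.8, -0.9, 6.8]
opening: 0.0241
```

```bash
python3 - <<'E'
from h import *
rep()
E
```

```text
t 22.00 open 0.0241 p [ 0.5305 -0.148   0.2216] Fw [ 2.8 -0.9  6.8] Ft [-6.8  2.9  0.3] M [-0.11 -0.52 -0.06]
cap frame: x -0.04 y -0.02 z 3.06 mm, tilt -0.0 deg, yawtool -102.03, q [-0.38  0.38  1.52  0.    1.24 -0.17]
```

Emit:
jog_arm(
  moves=[-0.0003, 0, 0, 0, 0, 0, 0, 0, 0, 0, 0, 0],
)

```text
t: 22.2
tool_pos: [0.5304, -0.148, 0.2218]
tcp_rot: [0.445, 0.55, 0.444, -0.55]
wrist_force: [2.6, -0.4, 5.3]
opening: 0.0238
```

```bash
python3 - <<'E'
from h import *
rep()
E
```

```text
t 22.20 open 0.0238 p [ 0.5304 -0.148   0.2218] Fw [ 2.6 -0.4  5.3] Ft [-5.3  2.6 -0.2] M [-0.13 -0.62 -0.07]
cap frame: x -0.09 y -0.02 z 3.27 mm, tilt -0.0 deg, yawtool -102.09, q [-0.38  0.38  1.52 -0.    1.24 -0.17]
```

Emit:
jog_arm(
  moves=[-0.0003, 0, 0, 0, 0, 0, 0, 0, 0, 0, 0, 0],
)

```text
t: 22.4
tool_pos: [0.5304, -0.148, 0.222]
tcp_rot: [0.445, 0.55, 0.445, -0.55]
wrist_force: [2.9, -0.9, 5.0]
opening: 0.0236
```

```bash
python3 - <<'E'
from h import *
rep()
E
```

```text
t 22.40 open 0.0236 p [ 0.5304 -0.148   0.222 ] Fw [ 2.9 -0.9  5. ] Ft [-5.   3.   0.3] M [-0.15 -0.75 -0.04]
cap frame: x -0.12 y 0.01 z 3.47 mm, tilt -0.0 deg, yawtool -102.06, q [-0.38  0.38  1.52 -0.    1.24 -0.17]
```

Emit:
jog_arm(
  moves=[-0.0003, 0, 0, -0.02, 0, 0, -0.0005, 0, 0, 0, 0, 0, 0, 0, 0, 0, 0, 0],
)

```text
t: 22.7
tool_pos: [0.5303, -0.148, 0.2227]
tcp_rot: [-0.45, -0.545, -0.45, 0.545]
wrist_force: [4.3, -1.1, 1.6]
opening: 0.0238
```

```bash
python3 - <<'E'
from h import *
rep()
E
```

```text
t 22.70 open 0.0238 p [ 0.5303 -0.148   0.2227] Fw [ 4.3 -1.1  1.6] Ft [-1.6  4.4  0.3] M [-0.25 -1.   -0.06]
cap frame: x -0.18 y 0.04 z 4.17 mm, tilt 0.0 deg, yawtool -100.89, q [-0.38  0.38  1.52  0.    1.24 -0.19]
```

Emit:
jog_arm(
  moves=[0, 0.0004, 0, 0, 0, 0, 0, 0, 0, 0, 0, 0],
)

```text
t: 22.9
tool_pos: [0.5305, -0.148, 0.2226]
tcp_rot: [-0.45, -0.545, -0.45, 0.545]
wrist_force: [1.3, -0.1, 2.3]
opening: 0.0237
```

```bash
python3 - <<'E'
from h import *
rep(); shot("scene","s13",(180,90,270,180),6)
rep()
E
```

```text
t 22.90 open 0.0237 p [ 0.5305 -0.148   0.2226] Fw [ 1.3 -0.1  2.3] Ft [-2.3  1.3 -0.2] M [-0.16 -0.45 -0.07]
cap frame: x -0.05 y -0.02 z 4.15 mm, tilt 0.0 deg, yawtool -100.89, q [-0.38  0.38  1.52 -0.    1.24 -0.19]
t 22.95 open 0.0239 p [ 0.5305 -0.148   0.2226] Fw [ 3.2 -1.6  2.1] Ft [-2.1  3.5  1. ] M [-0.22 -0.51 -0.03]
cap frame: x -0.04 y -0.01 z 4.12 mm, tilt 0.0 deg, yawtool -100.88, q [-0.38  0.38  1.52 -0.    1.24 -0.19]
```

View pics/s13.png

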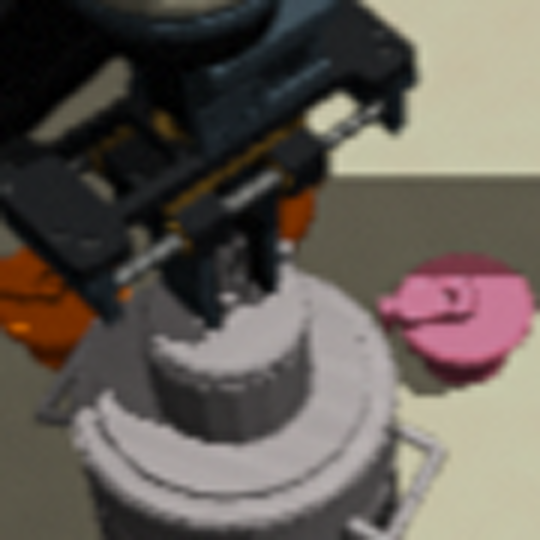

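Emit:
jog_arm(
  moves=[-0.0005, 0, 0, 0, 0, 0, -0.0005, 0, 0, 0, 0, 0, 0, 0, 0, 0, 0, 0],
)

```text
t: 23.25
tool_pos: [0.5305, -0.148, 0.2236]
tcp_rot: [-0.45, -0.545, -0.451, 0.545]
wrist_force: [3.0, -0.8, 0.4]
opening: 0.0241
```

```bash
python3 - <<'E'
from h import *
rep()
E
```

```text
t 23.25 open 0.0241 p [ 0.5305 -0.148   0.2236] Fw [ 3.  -0.8  0.4] Ft [-0.4  3.1  0.2] M [-0.22 -0.47 -0.04]
cap frame: x -0.01 y -0.01 z 5.13 mm, tilt 0.0 deg, yawtool -100.88, q [-0.38  0.38  1.52 -0.    1.25 -0.19]
```

Emit:
jog_arm(
  moves=[-0.001, 0, 0, 0, 0, 0, -0.001, 0, 0, 0, 0, 0, -0.001, 0, 0, 0, 0, 0, 0, 0, 0, 0, 0, 0],
)

```text
t: 23.65
tool_pos: [0.5305, -0.148, 0.2268]
tcp_rot: [-0.45, -0.545, -0.45, 0.545]
wrist_force: [-0.4, -0.3, -1.5]
opening: 0.0239
```

```bash
python3 - <<'E'
from h import *
rep()
E
```

```text
t 23.65 open 0.0239 p [ 0.5305 -0.148   0.2268] Fw [-0.4 -0.3 -1.5] Ft [ 1.5 -0.3  0.4] M [-0.17 -0.14  0.06]
cap frame: x 0.00 y -0.04 z 8.30 mm, tilt 0.0 deg, yawtool -100.88, q [-0.38  0.38  1.51 -0.    1.25 -0.19]
```

Only the cap's weight (−1.5 N) remains, so it is free. I'll lift straight up.

Emit:
jog_arm(
  moves=[-0.003, 0, 0, 0, 0, 0, -0.004, 0, 0, 0, 0, 0, -0.005, 0, 0, 0, 0, 0, -0.006, 0, 0, 0, 0, 0, -0.006, 0, 0, 0, 0, 0, -0.006, 0, 0, 0, 0, 0, 0, 0, 0, 0, 0, 0],
)

```text
t: 24.35
tool_pos: [0.5311, -0.1482, 0.2578]
tcp_rot: [0.451, 0.545, 0.45, -0.545]
wrist_force: [0.7, 0.1, -2.0]
opening: 0.0239
```

Emit:
jog_arm(
  moves=[-0.008, 0, 0, 0, 0, 0, -0.012, 0, 0, 0, 0, 0, -0.012, 0, 0, 0, 0, 0, -0.012, 0, 0, 0, 0, 0, -0.01, 0, 0, 0, 0, 0, -0.006, 0, 0, 0, 0, 0, 0, 0, 0, 0, 0, 0],
)

```text
t: 25.05
tool_pos: [0.531, -0.1482, 0.3177]
tcp_rot: [0.451, 0.545, 0.45, -0.545]
wrist_force: [0.4, 0.1, -2.0]
opening: 0.0241
```

```bash
python3 - <<'E'
from h import *
rep(); I=robot.capture("scene"); cv2.imwrite("pics/s14.png",cv2.resize(I[50:250,150:350],None,fx=3,fy=3,interpolation=cv2.INTER_CUBIC)); plan([.5375,.157,.31],Rq(robot.sense()['tcp_rot']))
E
```

```text
t 25.05 open 0.0241 p [ 0.531  -0.1482  0.3177] Fw [ 0.4  0.1 -2. ] Ft [ 2.   0.4 -0.2] M [-0.06 -0.12 -0.01]
cap frame: x 0.45 y -0.34 z 99.19 mm, tilt -0.1 deg, yawtool -100.88, q [-0.38  0.3   1.37 -0.    1.47 -0.19]
t 25.1 shift tool [ 0.0069 -0.051  -0.3009] rotvec tool [0. 0. 0.] q [-0.38   0.302  1.372  0.     1.467 -0.191]
```

View pics/s14.png

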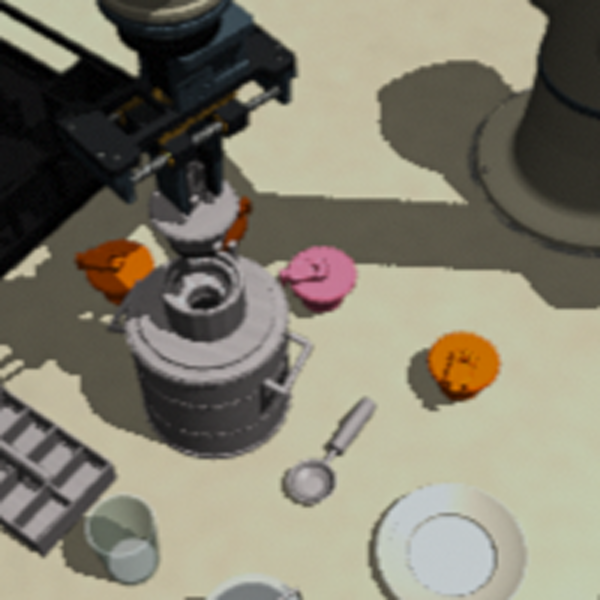

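Emit:
jog_arm(
  moves=[0, -0.0014, -0.008, 0, 0, 0, 0, -0.0027, -0.016, 0, 0, 0, 0, -0.0039, -0.023, 0, 0, 0, 0, -0.0039, -0.023, 0, 0, 0, 0, -0.0039, -0.023, 0, 0, 0, 0, -0.0039, -0.023, 0, 0, 0, 0, -0.0039, -0.023, 0, 0, 0, 0, -0.0039, -0.023, 0, 0, 0, 0, -0.0039, -0.023, 0, 0, 0, 0, -0.0039, -0.023, 0, 0, 0, 0, -0.0039, -0.023, 0, 0, 0, 0, -0.0039, -0.023, 0, 0, 0, 0, -0.0039, -0.023, 0, 0, 0, 0, -0.0027, -0.016, 0, 0, 0, 0, -0.0014, -0.008, 0, 0, 0, 0, 0, 0, 0, 0, 0],
)

```text
t: 26.7
tool_pos: [0.5371, 0.1581, 0.3166]
tcp_rot: [-0.451, -0.545, -0.451, 0.545]
wrist_force: [-0.4, -1.1, -1.8]
opening: 0.0235
```

```bash
python3 - <<'E'
from h import *
rep(); plan([.5375,.157,.06],down(360-100.9))
T=robot.capture("top"); S=robot.capture("scene")
cv2.imwrite("pics/t15.png",cv2.resize(T[120:300,140:360],None,fx=3,fy=3)); cv2.imwrite("pics/s15.png",cv2.resize(S[90:290,170:390],None,fx=3,fy=3))
E
```

```text
t 26.70 open 0.0235 p [0.5371 0.1581 0.3166] Fw [-0.4 -1.1 -1.8] Ft [ 1.8 -0.2  1.1] M [-0.05 -0.05 -0.01]
cap frame: x 80.40 y 295.41 z 98.06 mm, tilt 0.0 deg, yawtool -100.80, q [0.18 0.32 1.35 0.   1.47 0.37]
t 26.7 shift tool [0.2566 0.0007 0.001 ] rotvec tool [0.0017 0.0001 0.0004] q [0.18  0.316 1.352 0.    1.474 0.368]
```

View pics/s15.png

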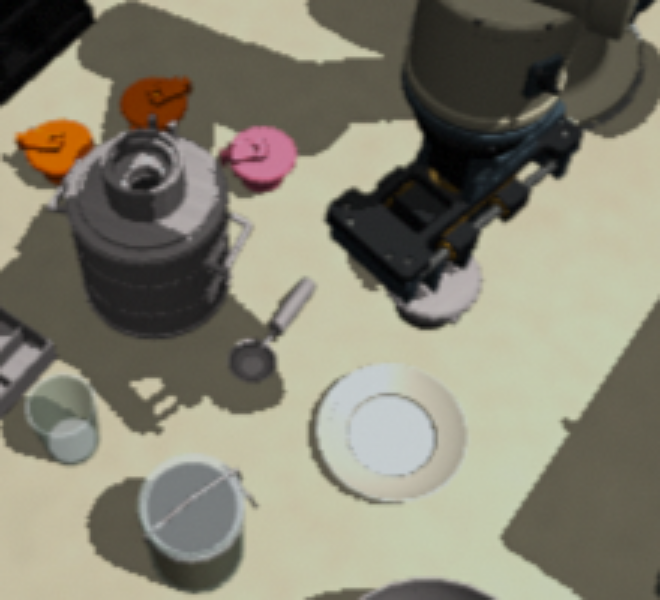

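View pics/t15.png

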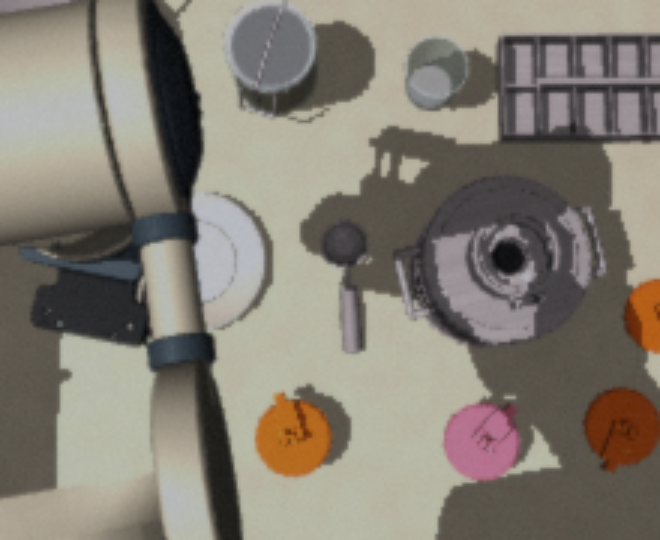

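Emit:
jog_arm(
  moves=[0.01, 0.0004, 0.0005, 0, 0, 0, 0.02, 0.0003, 0.0005, 0, 0, 0, 0.03, 0, 0, 0, 0, 0, 0.03, 0, 0, 0, 0, 0, 0.03, 0, 0, 0, 0, 0, 0.03, 0, 0, 0, 0, 0, 0.03, 0, 0, 0, 0, 0, 0.025, 0, 0, 0, 0, 0, 0.018, 0, 0, 0, 0, 0, 0.01, 0, 0, 0, 0, 0, 0.005, 0, 0, 0, 0, 0, 0, 0, 0, 0, 0, 0],
)

```text
t: 28.0
tool_pos: [0.5378, 0.1557, 0.0786]
tcp_rot: [-0.45, -0.545, -0.45, 0.545]
wrist_force: [0.3, -0.2, -2.2]
opening: 0.0235
```

```bash
python3 - <<'E'
from h import *
rep(); plan([.5375,.157,.06],down(360-100.9)); shot("scene","s16",(250,180,350,280),5.5)
E
```

```text
t 28.00 open 0.0235 p [0.5378 0.1557 0.0786] Fw [ 0.3 -0.2 -2.2] Ft [2.2 0.3 0.1] M [-0.02 -0.05  0.02]
cap frame: x 80.57 y 292.95 z -139.92 mm, tilt 0.0 deg, yawtool -100.90, q [ 0.18  0.57  1.65 -0.    0.92  0.37]
t 28.0 shift tool [ 0.0186 -0.0005 -0.0012] rotvec tool [-0.0001  0.0001  0.0003] q [ 0.175  0.572  1.652 -0.     0.918  0.366]
```

View pics/s16.png

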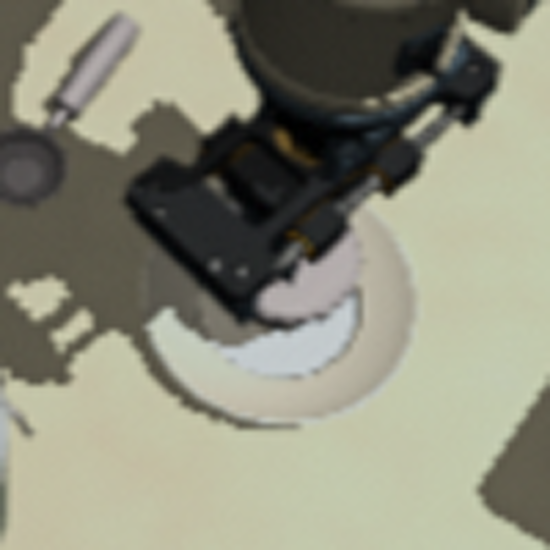

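Descending: quick to 5 mm above, then slowly until the force shows touch.

Emit:
jog_arm(
  moves=[0.005, -0.0005, -0.0012, 0, 0, 0, 0.004, 0, 0, 0, 0, 0, 0.003, 0, 0, 0, 0, 0, 0.002, 0, 0, 0, 0, 0, 0.001, 0, 0, 0, 0, 0, 0, 0, 0, 0, 0, 0],
)

```text
t: 28.65
tool_pos: [0.5376, 0.1573, 0.0637]
tcp_rot: [-0.45, -0.545, -0.45, 0.545]
wrist_force: [0.1, 0.9, -3.0]
opening: 0.024
```

Emit:
jog_arm(
  moves=[0.001, 0, 0, 0, 0, 0, 0.001, 0, 0, 0, 0, 0, 0.0007, 0, 0, 0, 0, 0, 0, 0, 0, 0, 0, 0],
)

```text
t: 29.05
tool_pos: [0.5375, 0.1573, 0.061]
tcp_rot: [-0.45, -0.545, -0.45, 0.545]
wrist_force: [0.5, 0.2, -1.7]
opening: 0.0235
```

```bash
python3 - <<'E'
from h import *
rep()
E
```

```text
t 29.05 open 0.0235 p [0.5375 0.1573 0.061 ] Fw [ 0.5  0.2 -1.7] Ft [ 1.7  0.4 -0.3] M [-0.06 -0.12  0.02]
cap frame: x 80.69 y 294.53 z -157.51 mm, tilt 0.0 deg, yawtool -100.88, q [0.18 0.6  1.66 0.   0.88 0.37]
```

Emit:
jog_arm(
  moves=[0.0005, 0, 0, 0, 0, 0, 0.0005, 0, 0, 0, 0, 0, 0, 0, 0, 0, 0, 0],
)

```text
t: 29.35
tool_pos: [0.5375, 0.1573, 0.06]
tcp_rot: [-0.45, -0.545, -0.45, 0.545]
wrist_force: [-0.7, -0.3, -1.9]
opening: 0.0234
```

Emit:
jog_arm(
  moves=[0.0005, 0, 0, 0, 0, 0, 0, 0, 0, 0, 0, 0],
)

```text
t: 29.55
tool_pos: [0.5376, 0.1573, 0.0595]
tcp_rot: [0.45, 0.545, 0.45, -0.545]
wrist_force: [0.3, 0.3, -1.2]
opening: 0.0235
```

Emit:
jog_arm(
  moves=[0.0005, 0, 0, 0, 0, 0, 0, 0, 0, 0, 0, 0],
)

```text
t: 29.75
tool_pos: [0.5376, 0.1573, 0.0591]
tcp_rot: [0.45, 0.545, 0.45, -0.545]
wrist_force: [-0.3, -0.2, -0.2]
opening: 0.0237
```

```bash
python3 - <<'E'
from h import *
rep()
E
```

```text
t 29.75 open 0.0237 p [0.5376 0.1573 0.0591] Fw [-0.3 -0.2 -0.2] Ft [ 0.2 -0.3  0.3] M [-0.06 -0.09 -0.02]
cap frame: x 80.79 y 294.51 z -159.42 mm, tilt -0.0 deg, yawtool -100.88, q [ 0.18  0.6   1.67 -0.    0.87  0.37]
```

Emit:
jog_arm(
  moves=[0.0003, 0, 0, 0, 0, 0, 0, 0, 0, 0, 0, 0],
  grip_force=5,
)

```text
t: 29.95
tool_pos: [0.5377, 0.1573, 0.0588]
tcp_rot: [0.45, 0.545, 0.45, -0.545]
wrist_force: [-0.8, -1.2, -0.4]
opening: 0.0243
```

Emit:
jog_arm(
  moves=[0, 0, 0, 0, 0, 0, 0, 0, 0, 0, 0, 0, 0, 0, 0, 0, 0, 0],
  claw=0.04,
)

```text
t: 30.25
tool_pos: [0.5376, 0.1573, 0.0588]
tcp_rot: [0.45, 0.545, 0.45, -0.545]
wrist_force: [-0.2, 0.8, -0.2]
opening: 0.0398
```

```bash
python3 - <<'E'
from h import *
rep(); shot("scene","s17",(250,180,350,280),5.5)
E
```

```text
t 30.25 open 0.0398 p [0.5376 0.1573 0.0588] Fw [-0.2  0.8 -0.2] Ft [ 0.2 -0.4 -0.8] M [-0.02 -0.06  0.03]
cap frame: x 80.74 y 294.56 z -159.72 mm, tilt -0.0 deg, yawtool -100.88, q [0.18 0.6  1.67 0.   0.87 0.37]
```

View pics/s17.png

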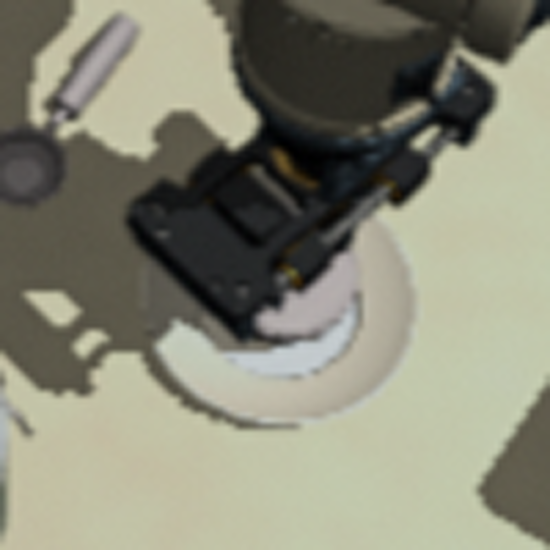

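Released. Rising straight up, then away.

Emit:
jog_arm(
  moves=[-0.005, 0, 0, 0, 0, 0, -0.01, 0, 0, 0, 0, 0, -0.015, 0, 0, 0, 0, 0, -0.02, 0, 0, 0, 0, 0, -0.03, 0, 0, 0, 0, 0, -0.03, 0, 0, 0, 0, 0, -0.03, 0, 0, 0, 0, 0, -0.03, 0, 0, 0, 0, 0, -0.02, 0, 0, 0, 0, 0, -0.01, -0.005, 0, 0, 0, 0, 0, -0.02, 0, 0, 0, 0, 0, -0.03, 0, 0, 0, 0, 0, -0.03, 0, 0, 0, 0, 0, -0.03, 0, 0, 0, 0, 0, -0.02, 0, 0, 0, 0, 0, 0, 0, 0, 0, 0],
)

```text
t: 31.9
tool_pos: [0.402, 0.1829, 0.2587]
tcp_rot: [-0.45, -0.544, -0.451, 0.545]
wrist_force: [-0.4, -0.1, 0.1]
opening: 0.0399
```

```bash
python3 - <<'E'
from h import *
rep(); T=robot.capture("top"); S=robot.capture("scene"); cv2.imwrite("pics/topF.png",T); cv2.imwrite("pics/sceneF.png",S)
cv2.imwrite("pics/s18.png",cv2.resize(S[180:280,250:350],None,fx=5.5,fy=5.5,interpolation=cv2.INTER_CUBIC))
cv2.imwrite("pics/t18.png",cv2.resize(T[120:280,140:400],None,fx=3,fy=3))
E
```

```text
t 31.90 open 0.0399 p [0.402  0.1829 0.2587] Fw [-0.4 -0.1  0.1] Ft [-0.1 -0.4  0.2] M [-0.11 -0.11  0.01]
cap frame: x -44.63 y 352.18 z 40.22 mm, tilt 0.1 deg, yawtool -100.81, q [0.29 0.18 1.7  0.   1.26 0.48]
```

View pics/s18.png

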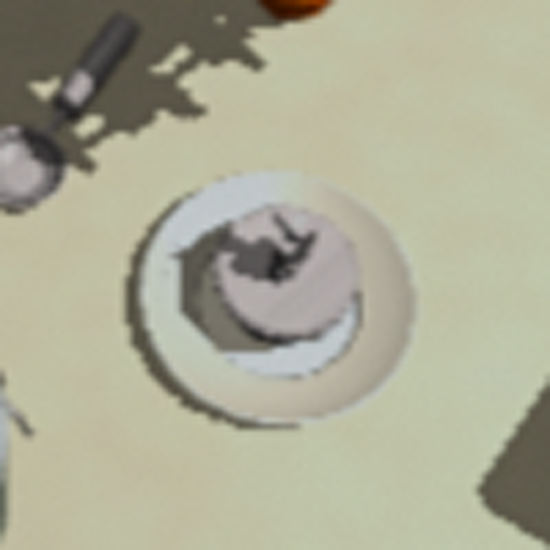

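View pics/t18.png

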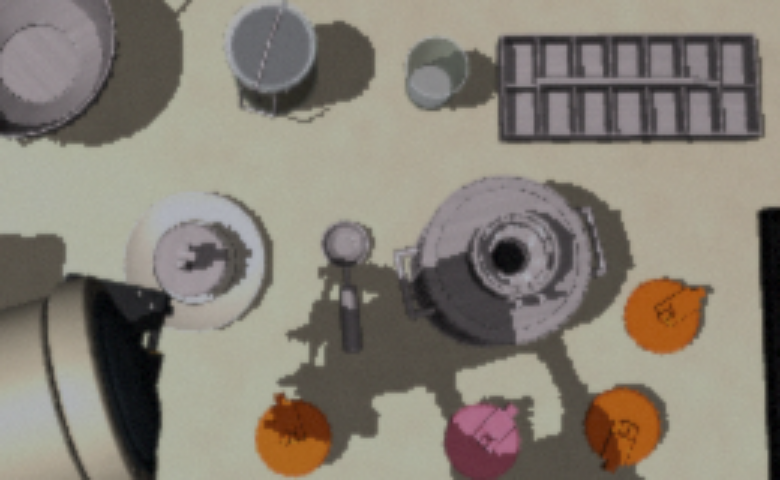

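```bash
python3 - <<'E'
from h import *
S=cv2.imread("pics/sceneF.png");T=cv2.imread("pics/topF.png");T0=cv2.imread("pics/top0.png");S0=cv2.imread("pics/scene0.png")
g=[.5376,.1573]
for z in(.047,.040):print("cap",z,edgefit("scene",S,g,.0385,z),edgefit("top",T,g,.0385,z))
H=np.array([.5376,.1573,.0535]); print("hinge,top of upright tab in crop px (14x)",(proj("scene",[H,H+[0,0,.047]])-[285,208])*14)
print("top view hinge/top",(proj("top",[H,H+[0,0,.047]])-[185,190])*14)
cv2.imwrite("pics/s19.png",np.hstack([cv2.resize(S[208:248,285:320],None,fx=14,fy=14,interpolation=cv2.INTER_CUBIC)]))
cv2.imwrite("pics/t19.png",cv2.resize(T[190:225,185:230],None,fx=14,fy=14,interpolation=cv2.INTER_CUBIC))
# canister shift: template correlation patches of the loops in both views
for n,A,B,boxes in(("top",T0,T,[(270,195,285,232),(300,110,400,170)]),("scene",S0,S,[(232,160,258,188)])):
  for x0,y0,x1,y1 in boxes:
    t=A[y0:y1,x0:x1]; r=cv2.matchTemplate(B[y0-6:y1+6,x0-6:x1+6],t,cv2.TM_CCOEFF_NORMED); print(n,(x0,y0),cv2.minMaxLoc(r)[1],cv2.minMaxLoc(r)[3],"expect (6,6)")
E
```

```text
cap 0.047 (array([0.53589477, 0.15920501]), np.int64(260), np.float64(0.0016368990901728924), array([ 0,  1, 26, 18, 35, 36, 32, 51, 34, 27,  0,  0])) (array([0.53565165, 0.16098277]), np.int64(331), np.float64(0.0014647974666658846), array([34, 31, 28, 18, 29, 26, 31, 30, 26, 26, 37, 15]))
cap 0.04 (array([0.53297692, 0.1579391 ]), np.int64(257), np.float64(0.0016361059141118115), array([ 0,  1, 26, 19, 34, 36, 32, 48, 34, 27,  0,  0])) (array([0.53630574, 0.16193831]), np.int64(328), np.float64(0.0014278670849074667), array([34, 29, 28, 19, 29, 25, 31, 30, 26, 26, 37, 14]))
hinge,top of upright tab in crop px (14x) [[236.31161426 273.15304474]
 [261.90887018 171.7829005 ]]
top view hinge/top [[253.41273492 216.68887692]
 [224.51214921 194.85405047]]
top (270, 195) 0.4654299020767212 (6, 6) expect (6,6)
top (300, 110) 0.9987313747406006 (6, 6) expect (6,6)
scene (232, 160) 0.510154128074646 (6, 6) expect (6,6)
```

View pics/s19.png

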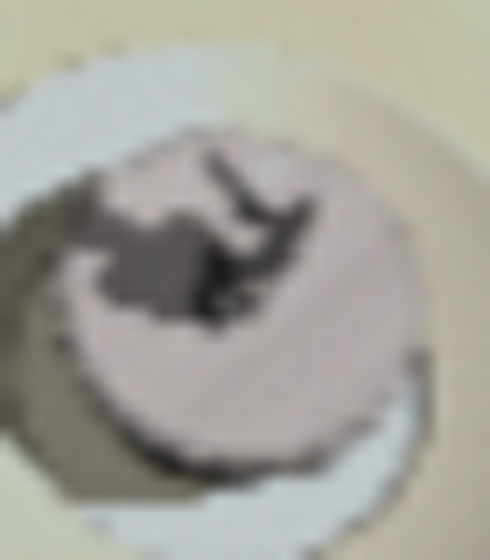

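View pics/t19.png

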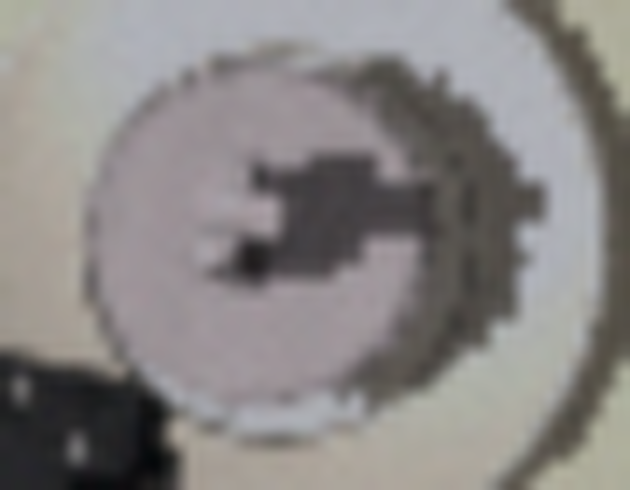

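```bash
python3 - <<'E'
from h import *
for n in("top","scene"):
  for k in("0","F"):
    I=cv2.imread(f"pics/{n}{k}.png"); a=edgefit(n,I,[.5305,-.148],.080,.148,tol=.005); b=edgefit(n,I,[.5375,.157],.075,.018,tol=.006)
    print(n,k,"shoulder",a[0].round(4),a[1],round(a[2],4),"saucer",b[0].round(4),b[1],b[3])
T0=cv2.imread("pics/top0.png");T=cv2.imread("pics/topF.png")
cv2.imwrite("pics/cmp.png",np.hstack([cv2.resize(x[165:250,262:352],None,fx=4.4,fy=4.4,interpolation=cv2.INTER_CUBIC) for x in(T0,T)]))
E
```

```text
top 0 shoulder [ 0.5293 -0.1474] 746 0.0013 saucer [0.5373 0.1597] 363 [45 81 56 54 67 60  0  0  0  0  0  0]
top F shoulder [ 0.5289 -0.1463] 600 0.0013 saucer [0.5373 0.1597] 386 [46 83 54 53 66 62  0  0  0 13  0  9]
scene 0 shoulder [ 0.5305 -0.1499] 521 0.0014 saucer [0.5384 0.158 ] 362 [ 0  0 68 54 53 70 72 45  0  0  0  0]
scene F shoulder [ 0.5295 -0.1492] 537 0.0014 saucer [0.5385 0.1582] 355 [ 0  0 63 56 52 64 74 46  0  0  0  0]
```

View pics/cmp.png

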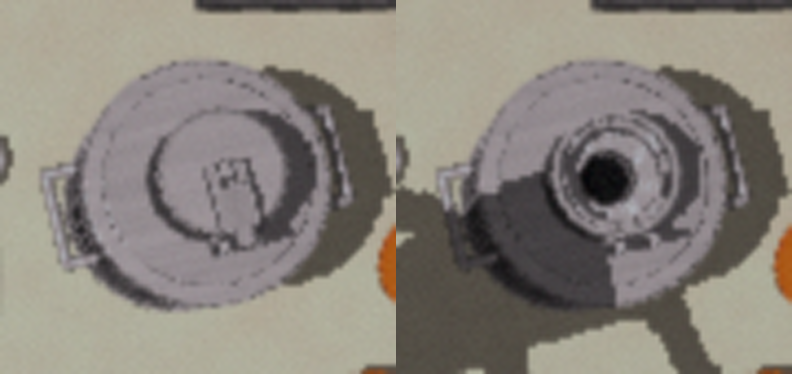

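The canister and saucer are where they were, within about 1 mm. The cap stands upright in the saucer with its tab up, and the gripper is clear. Handing in.

```bash
python3 - <<'E'
from h import *
rep(); print(robot.hand_in())
E
```

```text
t 32.00 open 0.0402 p [0.4047 0.1829 0.2589] Fw [ 1.4 -0.2  0.2] Ft [-0.2  1.4 -0.1] M [-0.01 -0.09  0.03]
cap frame: x -42.01 y 351.46 z 40.39 mm, tilt -0.0 deg, yawtool -100.85, q [ 0.29  0.19  1.7  -0.    1.25  0.48]
the job is handed in; nothing more can be done
None
```

The canister is open: the cap came free and now stands right way up in the saucer. I handed the job in at 32 s; it gave no verdict.

**How it went**
1. I folded the tab up with a 5 N pinch in two swings. A try at gripping the tab's 9 mm thickness stopped on its turned-down nose, and that push set the tab upright.
2. I gripped the tab by its sides, pressed the cap down about 3 mm (about 11 N at most), and held it there until it had turned 23°.
3. I eased off and turned on; by about 64° the cap was rising with the hand. After one more degree I lifted it out under its own weight and set it down until that weight was off the gripper.

**Last checks**
- **Tab:** it is upright, and its shadow shows the full profile.
- **Canister and saucer:** edge fits before and after agree to about 1 mm. The patch match on the canister's loops was too weak to count (0.47 and 0.51) because of shadows.
- **Cap in the saucer:** its centre measures about 2 to 4 mm from the saucer's, depending on the view and fit; the views disagree by a few millimetres.
- **Release:** this was gradual rather than one sharp jump. The hand's push was 3 to 7 N as the cap came free, below the stated 8 to 10 N. A trial easing of 0.2 mm at 60° showed it still held, with the hand still pushing down.
- **Other things:** the bystanders look unmoved in the last pictures.

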